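# Contact test of spare circuit modules in a lever fixture

## Task

Someone left a carton on top of the contact test fixture: take it off and set it flat on the rubber mat in front, about in the middle of it. Then draw every circuit module up out of its rack and stand each in its own slot of the fixture, and with all of them standing in there pull the lever right down to its stop and let it come fully back up. Finally move all the modules to the other, empty rack, each standing fully down in a slot; the carton must still lie about in the middle of the mat at the end, and the other things on the bench stay where they are.

Things in the scene. Friction and masses are not known exactly. Their poses are not given: they have to be found in the camera images.
- fixture: fixed test fixture: grey base plate 12 thick, x -70..110, y -95..165, origin on the bench, robot towards its -x. White block 96 (x) x 150 (y) over the origin, top 57 above the bench, slots at y -50, 0, 50, each 80 long (x), 9 wide (y), 45 deep, mouths flared to 19 in the top 10. Behind it (x 75) two posts, a shaft at height 100, and a contact head (bar at height 75) moved 9 by the lever
- fixture_slot0 (a point): slot 0 (fixture y = -50) of 3: point at the middle of the slot's floor, 12 above the bench
- fixture_slot1 (a point): slot 1 (y = 0) of 3: point at the middle of the slot's floor, 12 above the bench
- fixture_slot2 (a point): slot 2 (y = +50, nearest the lever) of 3: point at the middle of the slot's floor, 12 above the bench
- lever (a joint): sprung hand lever: 0 rad up at rest, 0.75 rad down at its stop. Pivot at fixture x 75, y 125, height 100, turning about fixture y; arm 200 long towards fixture -x, 35 degrees above level at rest, 8 below at the stop. Needs about 2 N downward at the grip at first, 9 N at the stop; the spring lifts it back by itself
- lever_grip (a point): middle of the lever's black round grip bar, 22 in diameter, 90 long along the fixture's y; 215 above the bench at rest, 72 at the stop
- rack_in: fixed slotted rack that holds the modules at the start (side of the bench varies). Base 110 (x) x 170 (y) x 8, origin under its centre; grey block 96 x 150, top 53 above the bench, slots at y -50, 0, 50, each 80 long (x), 9 wide (y), 45 deep, floor 8 above the bench, mouths flared to 19 in the top 10
- rack_out: the other rack, of the same shape, empty at the start
- rack_out_slot0 (a point): slot 0 (rack y = -50) of 3: point at the middle of the slot's floor
- rack_out_slot1 (a point): slot 1 (y = 0) of 3: point at the middle of the slot's floor
- rack_out_slot2 (a point): slot 2 (y = +50) of 3: point at the middle of the slot's floor
- card0: circuit module (all alike, may be absent): green board 70 wide (x), 5 thick (y), 86 tall, with an aluminium grip rail 64 (x) x 12 (y) x 16 high on its top edge (rail centre 92 above the origin, 100 tall in all), 120 g. Origin: middle of its bottom edge, z up along the board. Stands loosely in a slot, may lean 6 degrees
- card1: circuit module (all alike, may be absent): green board 70 wide (x), 5 thick (y), 86 tall, with an aluminium grip rail 64 (x) x 12 (y) x 16 high on its top edge (rail centre 92 above the origin, 100 tall in all), 120 g. Origin: middle of its bottom edge, z up along the board. Stands loosely in a slot, may lean 6 degrees
- card2: circuit module (all alike, may be absent): green board 70 wide (x), 5 thick (y), 86 tall, with an aluminium grip rail 64 (x) x 12 (y) x 16 high on its top edge (rail centre 92 above the origin, 100 tall in all), 120 g. Origin: middle of its bottom edge, z up along the board. Stands loosely in a slot, may lean 6 degrees
- carton: closed cardboard carton 90 (x) by 60 (y) by 55 high, 0.22 kg, origin under its centre; at the start it lies on top of the fixture's block, over the slots
- mat: black rubber mat 150 (x) by 130 (y) by 3, fixed on the bench in front of the fixture, origin under its centre
- meter: yellow meter 75 x 140 x 34 lying on the bench; leave alone
- tape: roll of clear tape, 90 in diameter, 24 high; leave alone
- jar: small closed jar, 44 in diameter, 60 tall, standing near the mat; leave alone
Not all that is in view belongs to the job. Leave any blue look-alike of the rack_out alone.

How it is judged:
By the outcome, as a careful person would: the job done as asked, in the order asked, and still so for the second after the job is handed in, with the robot touching nothing.
Of card0, card1, card2 only 2 to 3 are there at a start; the rules pass over those that are not, and their reading is None.
At some moment in a run one of carton may be knocked a few centimetres aside while the robot is not near it.
It also fails if it takes over 210 s, if anything falls off the work surface, if the arm or the gripper's body presses on something with over 40 N, if the wrist force passes 120 N, or if a joint passes its speed limit or range.

## Robot

A 6-joint arm with a two-finger parallel gripper is mounted at the origin on the work surface. World frame = base frame: x ahead of the robot, y to its left, z up, the work surface at z = 0. Lengths are in m, angles in rad, forces in N, time in s.
With the tool pointing down it reaches from about 0.3 to 0.775 m from the base axis. Payload 14.6 kg.
Tool frame: the origin (TCP) lies at the very end of the fingers, on their centre line; the grasp point (between the pads) lies 19 mm behind it; z points along the fingers, y is the line along which they close (so a half turn about z gives the same grasp; the last joint's range is limited). The gripper opens to 94 mm and grips with 3 to 60 N. Pads are 16 mm wide; open, the fingers measure 119 mm over their backs; the gripper's body (75 mm by 177 mm) begins 78 mm behind the grasp point.
Start: joints at [1.176, 0.3, 1.521, -0, 1.321, -0.067], TCP at [0.177, 0.521, 0.168] pointing down, gripper open.
Joint ranges: [-3.03, 3.03], [-0.79, 2.21], [0.23, 2.52], [-1.04, 4.18], [0, 3.07], [-2.55, 2.55]. Speed limits (rad/s): [2.22, 2.22, 2.57, 3.14, 3.14, 3.14].

## Interface

Orientations are given as [roll, pitch, yaw] about the fixed x, y, z axes, in that order (R = Rz(yaw) Ry(pitch) Rx(roll)).
In Python, from station import ctrl gives the robot as it stands. The module is installed in compiled form; this text tells all that it offers.
- The arm moves only by the tool step_arm, never from a script. Its argument "deltas" is a list of rows, each an object with "dp": the shift along the tool's x, y, z scaled (see below), a list of three; "twist": the turn about the tool's z scaled (see below). In form: [{"dp": [tx, ty, tz], "twist": twist}, ...]. A call has 1 to 12 rows; each row shifts and turns the commanded pose from where the row before left it, along the tool's axes as they then stand; what a row does not reach is not made up. The controller multiplies each number of a shift by 0.04 m and each number of a turn by 4 degrees. A row lasts 1/10 s, in which the tool goes at most 50 mm and 8.59 degrees, less where a joint would pass 70% of its speed; a pose out of reach is approached as far as the arm can. A call with a number of a shift or a turn outside -1 to 1 is refused whole. A call with a gripper value outside its range is refused whole. "gripper" is the opening, from -1 (shut) to 1 (fully open), set as the call begins (left out, the last holds). The fingers move at their own pace and stop on an object; "squeeze" is the grip in N (left out, the last holds). Time passes only in rows, so rows that do not move let the fingers close. It gives the time, the measured TCP pose, the force, the opening and the grip force at its end, in the units of the state.
- ctrl.get_obs(): the state, without advancing time (a new reading comes with each control period).
- ctrl.camera(name): name is "side" or "top"; returns (picture, depth): 384x512x3 uint8, red, green, blue; 384x512 float32, m along the optical axis (not along the pixel's ray), 0 where there is no reading.
- ctrl.get_calibration(name): a dict with "fx", "fy", "cx", "cy" (pixels), "world_to_cam" (4x4, takes a point from world to camera coordinates). Camera axes: x right, y down, z forward; pixel columns grow to the right and rows downward; lengths in m; the calibration is good to about 2 mm. A picture is of the moment at which its call begins. get_calibration takes no time and is no camera call.
- ctrl.hand_in(): hands the job in; it is judged then, once.
Trained networks look in the newest picture that a camera, given by its name, has taken for a name from the list of things; names that differ only in an ending like _2 or _b are one class to them, and where a whole thing is asked for, a point or a joint stands for the part that bears it (a point fixed in the world has none). Each returns a list of dicts, best first, with "conf" (0 to 1); they miss things now and then, are a little off and sometimes report something else, mostly with a low value. They report only what shows in the picture. A call takes as long as a camera call. They do not tell look-alikes from the thing itself.
- ctrl.spot_in(camera, label): "rect" ([left, top, right, bottom] as shares, 0 to 1, of the picture: columns of its width, rows of its height, round what is visible of it).
- ctrl.cut_out(camera, label): "pixels" (384x512 bool, what is visible of it) and "rect" ([left, top, right, bottom] as shares, 0 to 1, of the picture: columns of its width, rows of its height, round what is visible of it).
The state is a dict: "time_s": time; "qpos": joint angles; "joint_vel": joint speeds; "tau": joint torques, N m; "ee_pos": TCP position; "eef_rot": TCP orientation; "force": force on the tool from outside, world axes, zero at the start; "moment": the same for the moment, N m; "grip_width": finger opening in m; "grip_force": force on a finger pad.
Only numpy, scipy, OpenCV 4.12 (cv2) and the standard library are available. Lean on these libraries where they do the work, as an engineer would, in place of code of your own. Each camera call takes 0.05 s, during which the arm holds its last target. There are 200 camera calls.

## Working session

There is one attempt and no reset: what is moved stays moved. The work goes in short steps, Python scripts to look and compute and a tool call to move; the robot and the scene stay as the last step left them, time stands still between calls to the robot, and variables do not carry over. Pictures are saved under pics/ and viewed, at most 14 in all, crops included, and the job is handed in when it is done.

Besides the shell and the picture viewer there is one more tool, called after "Call:" by a JSON object that holds its "method" and its "body", one argument or row to a line. step_arm: Moves the arm, as the interface text tells. Its arguments: {"type":"object","properties":{"deltas":{"type":"array"},"gripper":{"type":"number"},"squeeze":{"type":"number"}},"required":["deltas"]}

```bash
mkdir -p pics
python3 - <<'E'
from station import ctrl
import cv2,numpy as np
np.set_printoptions(precision=3,suppress=True)
for n in("top","side"):
    p,d=ctrl.camera(n); cv2.imwrite(f"pics/{n}0.png",p[:,:,::-1]); np.savez(f"{n}0.npz",p=p,d=d)
    c=ctrl.get_calibration(n); print(n,c['fx'],c['fy'],c['cx'],c['cy']);print(np.linalg.inv(c['world_to_cam']))
print(ctrl.get_obs())
E
```

```text
top 491.99457570632023 491.99457570632023 252.60775294502255 194.93465592599887
[[-0.009 -0.982  0.19   0.172]
 [-1.     0.011  0.012  0.004]
 [-0.014 -0.19  -0.982  1.602]
 [ 0.     0.     0.     1.   ]]
side 428.4167501664578 428.4167501664578 257.87954748875154 187.90560517500947
[[ 0.873 -0.304  0.381 -0.005]
 [-0.487 -0.524  0.698 -0.861]
 [-0.013 -0.795 -0.606  0.919]
 [ 0.     0.     0.     1.   ]]
{'time_s': 0.1, 'qpos': array([ 1.176,  0.3  ,  1.522, -0.   ,  1.321, -0.067]), 'joint_vel': array([ 0.001, -0.   , -0.001, -0.   ,  0.001, -0.001]), 'tau': array([  0.002, -53.265, -35.328,   0.071,   0.024,  -0.   ]), 'ee_pos': array([0.177, 0.52 , 0.168]), 'eef_rot': array([-3.141, -0.   ,  2.814]), 'force': array([0.143, 0.252, 0.077]), 'moment': array([-0.007, -0.015, -0.054]), 'grip_force': 0.0, 'grip_width': 0.09399433276972147}
```

View pics/top0.png

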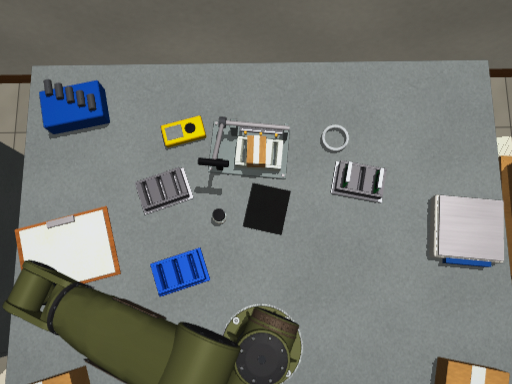

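View pics/side0.png

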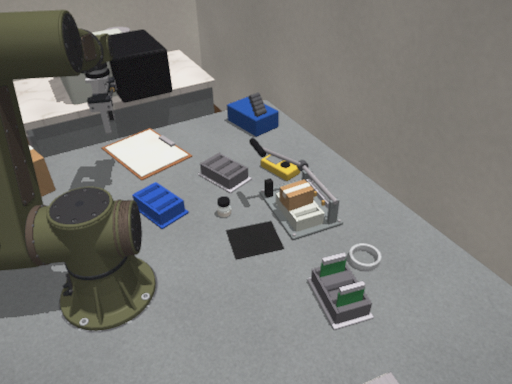

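The top view shows the fixture with the carton at about (258,150), rack_in with 2 modules at (358,182), rack_out at (165,190) and the blue look-alike at (180,272). The mat is at (267,208) and the jar at (219,215). Next I'll measure poses.

```bash
cat > h.py <<'E'
import numpy as np,cv2
from station import ctrl
np.set_printoptions(precision=4,suppress=True)
def snap(n):
    p,d=ctrl.camera(n); return p,d,pts(n,d)
def pts(n,d):
    c=ctrl.get_calibration(n); v,u=np.mgrid[0:384,0:512].astype(float)
    P=np.stack([(u-c['cx'])/c['fx']*d,(v-c['cy'])/c['fy']*d,d],-1)
    T=np.linalg.inv(c['world_to_cam']); W=P@T[:3,:3].T+T[:3,3]; W[d<=0]=np.nan; return W
def px(n,X):
    c=ctrl.get_calibration(n); X=np.atleast_2d(X); P=X@c['world_to_cam'][:3,:3].T+c['world_to_cam'][:3,3]
    return np.c_[P[:,0]/P[:,2]*c['fx']+c['cx'],P[:,1]/P[:,2]*c['fy']+c['cy']]
def rect(xy):
    (c,s,a)=cv2.minAreaRect(np.ascontiguousarray(xy,np.float32)); return np.array(c),s,a
def reg(W,lo,hi):
    return np.all((W>np.array(lo))&(W<np.array(hi)),-1)
E
python3 - <<'E'
from h import *
z=np.load('top0.npz');W=pts('top',z['d']);z2=np.load('side0.npz');S=pts('side',z2['d'])
for nm,(v,u) in dict(fix=(150,258),rin=(182,358),rout=(190,165),mat=(208,267),jar=(215,219),grip=(162,213),bench=(240,250)).items(): print(nm,W[v,u])
W0=W
p=z['p']
for lab in ['rack_in','rack_out','carton','mat','fixture','card0','lever','lever_grip','jar','meter','tape']:
    for cam in('top','side'):
        for r in ctrl.cut_out(cam,lab)[:3]:
            m=r['pixels']; X=(W if cam=='top' else S)[m]; X=X[~np.isnan(X[:,0])]
            if len(X)<5: continue
            print(lab,cam,round(r['conf'],2),len(X),np.median(X,0),rect(X[:,:2]),'zmax',np.percentile(X[:,2],[5,50,95]))
E
python3 - <<'E'
import cv2
a=cv2.imread('pics/top0.png')[110:240,130:390]; cv2.imwrite('pics/topc.png',cv2.resize(a,None,fx=3,fy=3,interpolation=cv2.INTER_CUBIC))
E
```

```text
fix [0.6056 0.0036 0.1057]
rin [ 0.5127 -0.3189  0.0415]
rout [0.4902 0.3037 0.0573]
mat [ 0.4371 -0.0239  0.0024]
jar [0.4068 0.1295 0.0598]
grip [0.5355 0.1336 0.2294]
bench [ 0.3327  0.0329 -0.0017]
rack_in top 0.8 1346 [ 0.5099 -0.3172  0.0498] (array([ 0.5207, -0.3236]), (0.16389846801757812, 0.10651364177465439), 77.52342987060547) zmax [0.0046 0.0498 0.0575]
rack_in top 0.17 160 [0.4068 0.1319 0.0577] (array([0.4087, 0.1323]), (0.04064081609249115, 0.04195941612124443), 37.3218879699707) zmax [0.0244 0.0577 0.0649]
rack_in side 0.81 2118 [ 0.4938 -0.3485  0.0441] (array([ 0.5321, -0.3161]), (0.19807608425617218, 0.1284162849187851), 78.71116638183594) zmax [0.0053 0.0441 0.0547]
rack_in side 0.47 467 [ 0.6649 -0.2573  0.0193] (array([ 0.6674, -0.2555]), (0.08726013451814651, 0.08826321363449097), 37.659149169921875) zmax [0.0039 0.0193 0.0257]
rack_out top 0.92 1810 [0.4957 0.3125 0.0489] (array([0.5051, 0.3194]), (0.12442240864038467, 0.17348825931549072), 19.183677673339844) zmax [0.0033 0.0489 0.0572]
rack_out side 0.65 1510 [0.2257 0.2292 0.0481] (array([0.2188, 0.2843]), 
[... 3918 characters left out ...]
.696171760559082) zmax [0.0023 0.033  0.0408]
meter side 0.91 577 [0.6802 0.2346 0.0327] (array([0.6837, 0.2533]), (0.07056758552789688, 0.15156254172325134), 22.858062744140625) zmax [0.007  0.0327 0.0402]
tape top 0.86 282 [ 0.6766 -0.2448  0.0206] (array([ 0.6717, -0.2513]), (0.08557809889316559, 0.0888439416885376), 82.17442321777344) zmax [-0.0002  0.0206  0.0282]
tape side 0.77 597 [ 0.6659 -0.2574  0.016 ] (array([ 0.6722, -0.2487]), (0.10281405597925186, 0.09683508425951004), 32.16090774536133) zmax [-0.0011  0.016   0.0256]
tape side 0.21 825 [ 0.5958 -0.0082  0.1036] (array([0.6282, 0.0672]), (0.20679855346679688, 0.11435166001319885), 74.60272216796875) zmax [0.0612 0.1036 0.1143]
```

View pics/topc.png

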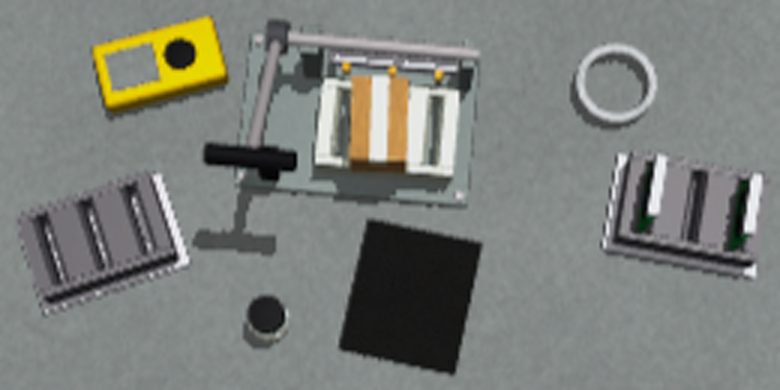

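```bash
cat >> h.py <<'E'
from scipy.optimize import minimize
def fit(cam,W,lo,hi,ztop,sx,sy,g,tol=.012,clip=None):
    """fit sx*sy rectangle at height ztop to pixels near that height (soft IoU)"""
    m=reg(W,list(lo)+[ztop-tol],list(hi)+[ztop+tol]).astype(np.uint8)
    m=cv2.morphologyEx(m,cv2.MORPH_CLOSE,np.ones((5,5)))
    k=cv2.connectedComponentsWithStats(m); m=(k[1]==1+np.argmax(k[2][1:,4])).astype(np.uint8)
    # fill hull
    h=cv2.convexHull(np.argwhere(m)[:,::-1].astype(np.int32)); f=np.zeros_like(m); cv2.fillConvexPoly(f,h,1); f=f.astype(float)
    def corners(q):
        c,s=np.cos(q[2]),np.sin(q[2]); L=np.array([[1,1],[1,-1],[-1,-1],[-1,1]])*[sx/2,sy/2]
        return np.c_[L@np.array([[c,s],[-s,c]])+q[:2],np.full(4,ztop)]
    def cost(q):
        P=px(cam,corners(q)); r=np.zeros((384,512),np.uint8); r4=np.zeros((384*4,512*4),np.uint8)
        cv2.fillConvexPoly(r4,np.round((P+.5)*4*16-8).astype(np.int32),255,shift=4)
        r=cv2.resize(r4,(512,384),interpolation=cv2.INTER_AREA)/255.
        return np.minimum(r,f).sum()/np.maximum(r,f).sum()*-1
    q=np.array(g,float)
    for _ in range(3): 
        s=np.vstack([q,q+[.006,0,0],q+[0,.006,0],q+[0,0,.06]])
        o=minimize(cost,q,method='Nelder-Mead',options=dict(initial_simplex=s,xatol=1e-4,fatol=1e-5)); q=o.x
    return q,-o.fun
def l2w(q,x,y): c,s=np.cos(q[2]),np.sin(q[2]); return np.array([q[0]+c*x-s*y,q[1]+s*x+c*y])
E
python3 - <<'E'
from h import *
W={'top':pts('top',np.load('top0.npz')['d']),'side':pts('side',np.load('side0.npz')['d'])}
for c in W:
    w=W[c]
    print(c,'rin',*fit(c,w,(.43,-.42),(.62,-.22),.053,.096,.150,(.52,-.32,-.2)))
    print(c,'rout',*fit(c,w,(.40,.2),(.61,.43),.053,.096,.150,(.505,.32,.33)))
    print(c,'fix',*fit(c,w,(.53,-.11),(.68,.12),.057,.096,.150,(.605,0.01,-.06)))
    print(c,'carton',*fit(c,w,(.53,-.11),(.68,.12),.112,.09,.06,(.605,0.01,-.06)))
    b=w-[0,0,0]; r=reg(w,(.3,-.15,-.01),(.5,.05,.02)); print('bench z',np.nanmedian(w[r][:,2]))
    p=np.load(c+'0.npz')['p'].astype(int); m=(p.max(-1)<45)&reg(w,(.33,-.13,-.02),(.54,.07,.03))
    m=cv2.morphologyEx(m.astype(np.uint8),cv2.MORPH_OPEN,np.ones((3,3)))>0
    print('mat',rect(w[m][:,:2]),w[m].mean(0))
    # cards: rails
    for lo,hi in (((.44,-.42,.09),(.6,-.34,.125)),((.44,-.32,.09),(.6,-.22,.125))):
        r=reg(w,lo,hi); print('rail',rect(w[r][:,:2]),w[r].mean(0),r.sum())
    r=reg(w,(.5,.05,.2),(.56,.22,.24)); print('grip',rect(w[r][:,:2]),w[r].mean(0),r.sum())
E
```

```text
top rin [ 0.5231 -0.3264 -0.1957] 0.9351509452006758
top rout [0.4989 0.3169 0.332 ] 0.9370571784547433
top fix [ 0.6137  0.0006 -0.1074] 0.8165299353743214
top carton [ 0.6078  0.0106 -0.034 ] 0.9436022876042168
bench z 0.001149929334265054
mat (array([ 0.4364, -0.0224]), (0.12736718356609344, 0.14760391414165497), 77.08920288085938) [ 0.4358 -0.0222  0.0029]
rail (array([ 0.5117, -0.3749]), (0.013591757975518703, 0.0666620060801506), 77.80966186523438) [ 0.512  -0.3743  0.1062] 98
rail (array([ 0.5329, -0.2775]), (0.013131055049598217, 0.06831741333007812), 77.66300964355469) [ 0.5318 -0.2767  0.1065] 95
grip (array([0.5437, 0.1345]), (0.08923722803592682, 0.030699390918016434), 84.47761535644531) [0.5391 0.1345 0.2221] 239
side rin [ 0.517  -0.3336 -0.2171] 0.9108783531800241
side rout [0.4935 0.308  0.3818] 0.8022920985947938
side fix [ 0.604  -0.0166 -0.0864] 0.7136575159746269
side carton [0.5991 0.0042 0.0697] 0.7429213592944568
bench z 0.0014263452021607836
mat (array([ 0.4357, -0.0255]), (0.12833106517791748, 0.11262696981430054), 62.51515197753906) [ 0.434  -0.0306  0.0031]
rail (array([ 0.5115, -0.3759]), (0.014216776005923748, 0.06941565871238708), 80.17759704589844) [ 0.5085 -0.3773  0.1036] 209
rail (array([ 0.5304, -0.2783]), (0.015586907975375652, 0.06581170856952667), 78.36390686035156) [ 0.5297 -0.2797  0.1036] 180
grip (array([0.5418, 0.1326]), (0.08981934189796448, 0.033927518874406815), 84.0647964477539) [0.5336 0.1271 0.2205] 157
```

```bash
cat > plan.py <<'E'
import sys; from h import *
# usage: plan.py "x y z yaw" ... ; prints twist total (units of 4deg) and shift totals (units of 40mm) for consecutive targets
o=ctrl.get_obs(); P=o['ee_pos'].copy(); yaw=o['eef_rot'][2]
print('t',o['time_s'],'at',P,o['eef_rot'],'w',o['grip_width'],'F',o['force'])
for a in sys.argv[1:]:
    T=np.array([float(v) for v in a.split()]); dy=(T[3]-yaw+np.pi)%(2*np.pi)-np.pi
    yaw=T[3]; d=T[:3]-P; c,s=np.cos(yaw),np.sin(yaw)
    t=np.array([c*d[0]+s*d[1],s*d[0]-c*d[1],-d[2]])/.04; n=int(np.ceil(abs(t).max()))
    print(a,'twist',round(-np.degrees(dy)/4,2),'shift',t,'n',n,'per row',t/max(n,1)); P=T[:3]
E
python3 plan.py ".177 .521 .30 3.10" ".608 .0105 .30 3.10" ".608 .0105 .077 3.10"
```

```text
t 1.2 at [0.1771 0.5207 0.1681] [-3.1416  0.      2.8138] w 0.09385660010537486 F [ 0.162  -0.4078  0.1019]
.177 .521 .30 3.10 twist -4.1 shift [ 0.0025  0.0075 -3.2966] n 4 per row [ 0.0006  0.0019 -0.8242]
.608 .0105 .30 3.10 twist -0.0 shift [-11.2964 -12.3034  -0.    ] n 13 per row [-0.869  -0.9464 -0.    ]
.608 .0105 .077 3.10 twist -0.0 shift [0.    0.    5.575] n 6 per row [0.     0.     0.9292]
```

Call:
{"method": "step_arm", "body": {
  "deltas": [
    {"dp":[0,0,-0.82],"twist":-0.82},
    {"dp":[0,0,-0.82],"twist":-0.82},
    {"dp":[0,0,-0.82],"twist":-0.82},
    {"dp":[0,0,-0.82],"twist":-0.82},
    {"dp":[0,0,0],"twist":-0.82},
    {"dp":[-0.75,-0.82,0],"twist":0},
    {"dp":[-0.75,-0.82,0],"twist":0},
    {"dp":[-0.75,-0.82,0],"twist":0},
    {"dp":[-0.75,-0.82,0],"twist":0},
    {"dp":[-0.75,-0.82,0],"twist":0},
    {"dp":[-0.75,-0.82,0],"twist":0},
    {"dp":[-0.75,-0.82,0],"twist":0}
  ],
  "gripper": 1
}}

```text
time_s: 2.4
ee_pos: [0.3782, 0.281, 0.2996]
eef_rot: [3.141, 0.0, 3.1]
force: [0.3, 1.0, -0.2]
grip_width: 0.094
grip_force: 0.0
```

Call:
{"method": "step_arm", "body": {
  "deltas": [
    {"dp":[-0.75,-0.82,0],"twist":0},
    {"dp":[-0.75,-0.82,0],"twist":0},
    {"dp":[-0.75,-0.82,0],"twist":0},
    {"dp":[-0.75,-0.82,0],"twist":0},
    {"dp":[-0.75,-0.82,0],"twist":0},
    {"dp":[-0.75,-0.82,0],"twist":0},
    {"dp":[-0.75,-0.82,0],"twist":0},
    {"dp":[-0.75,-0.82,0],"twist":0},
    {"dp":[0,0,0],"twist":0},
    {"dp":[0,0,0],"twist":0}
  ]
}}

```text
time_s: 3.4
ee_pos: [0.6064, 0.0099, 0.2987]
eef_rot: [3.141, -0.001, 3.099]
force: [-0.8, 0.0, 0.4]
grip_width: 0.0942
grip_force: 0.0
```

```bash
python3 plan.py ".608 .0105 .30 3.10" ".608 .0105 .077 3.10"
```

```text
t 3.4 at [0.6064 0.0099 0.2987] [ 3.1415 -0.0011  3.0987] w 0.09419594351109717 F [-0.847   0.0148  0.3582]
.608 .0105 .30 3.10 twist -0.02 shift [-0.0404  0.0171 -0.033 ] n 1 per row [-0.0404  0.0171 -0.033 ]
.608 .0105 .077 3.10 twist -0.0 shift [0.    0.    5.575] n 6 per row [0.     0.     0.9292]
```

Call:
{"method": "step_arm", "body": {
  "deltas": [
    {"dp":[-0.04,0.02,0.92],"twist":0},
    {"dp":[0,0,0.92],"twist":0},
    {"dp":[0,0,0.92],"twist":0},
    {"dp":[0,0,0.92],"twist":0},
    {"dp":[0,0,0.92],"twist":0},
    {"dp":[0,0,0.92],"twist":0},
    {"dp":[0,0,0],"twist":0}
  ]
}}

```text
time_s: 4.1
ee_pos: [0.605, 0.0124, 0.0747]
eef_rot: [3.142, -0.007, 3.101]
force: [-0.4, -0.3, 0.5]
grip_width: 0.094
grip_force: 0.0
```

Call:
{"method": "step_arm", "body": {
  "deltas": [
    {"dp":[0,0,0],"twist":0},
    {"dp":[0,0,0],"twist":0},
    {"dp":[0,0,0],"twist":0},
    {"dp":[0,0,0],"twist":0},
    {"dp":[0,0,0],"twist":0},
    {"dp":[0,0,0],"twist":0},
    {"dp":[0,0,0],"twist":0}
  ],
  "gripper": -1,
  "squeeze": 15
}}

```text
time_s: 4.8
ee_pos: [0.6079, 0.0111, 0.0786]
eef_rot: [-3.142, 0.0, 3.1]
force: [-0.1, 0.5, 0.0]
grip_width: 0.0415
grip_force: 0.0
```

```bash
python3 plan.py ".607 .0105 .20 3.10" ".436 -.0225 .20 2.914" ".436 -.0225 .026 2.914"
python3 - <<'E'
from h import *
p,d,S=snap('side'); cv2.imwrite('pics/s1.png',cv2.resize(p[90:330,150:450,::-1],None,fx=2,fy=2))
E
```

```text
t 4.8 at [0.6079 0.0111 0.0786] [-3.1416  0.      3.0999] w 0.04154340755986747 F [-0.1272  0.5304  0.0242]
.607 .0105 .20 3.10 twist -0.0 shift [ 0.0217 -0.0164 -3.0344] n 4 per row [ 0.0054 -0.0041 -0.7586]
.436 -.0225 .20 2.914 twist 2.66 shift [ 3.9786 -1.7683 -0.    ] n 4 per row [ 0.9947 -0.4421 -0.    ]
.436 -.0225 .026 2.914 twist -0.0 shift [0.   0.   4.35] n 5 per row [0.   0.   0.87]
```

View pics/s1.png

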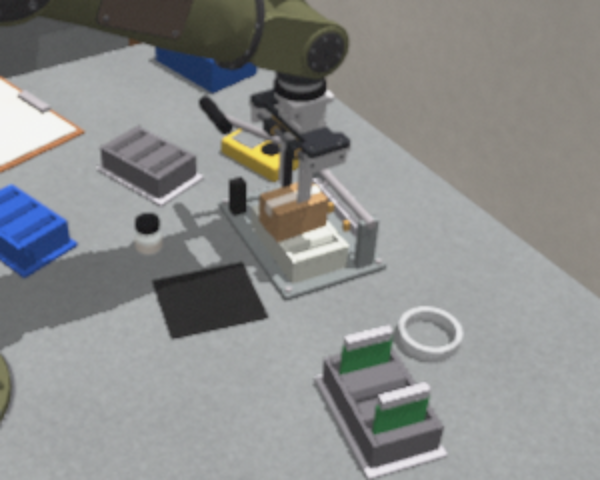

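The carton at (295,210) is not clearly between the fingers, and the opening reads 41 mm with no force. I'll zoom in.

Run:
```python
from h import *
p,d,S=snap('side'); t,dt,T=snap('top')
o=ctrl.get_obs(); print(o['grip_width'],o['grip_force'],o['ee_pos'])
a=cv2.resize(p[150:240,260:360,::-1],(500,450),interpolation=cv2.INTER_CUBIC); b=cv2.resize(t[100:190,200:260,::-1],(300,450),interpolation=cv2.INTER_CUBIC)
b=cv2.resize(t[110:200,210:270,::-1],(300,450),interpolation=cv2.INTER_CUBIC)
cv2.imwrite('pics/s2.png',np.hstack([a,b]))
for c,W in(('side',S),('top',T)):
  for r in ctrl.cut_out(c,'carton')[:2]:
    X=W[r['pixels']]; print(c,r['conf'],np.nanpercentile(X,[5,50,95],axis=0))
```

```text
0.029465508579031362 0.0 [0.6079 0.0111 0.0785]
side 0.8 [[ 0.5605 -0.0208  0.0643]
 [ 0.5895 -0.0145  0.1006]
 [ 0.6424  0.0317  0.114 ]]
top 0.75 [[0.4412 0.2406 0.0045]
 [0.496  0.3139 0.0489]
 [0.5532 0.3841 0.0575]]
```

View pics/s2.png

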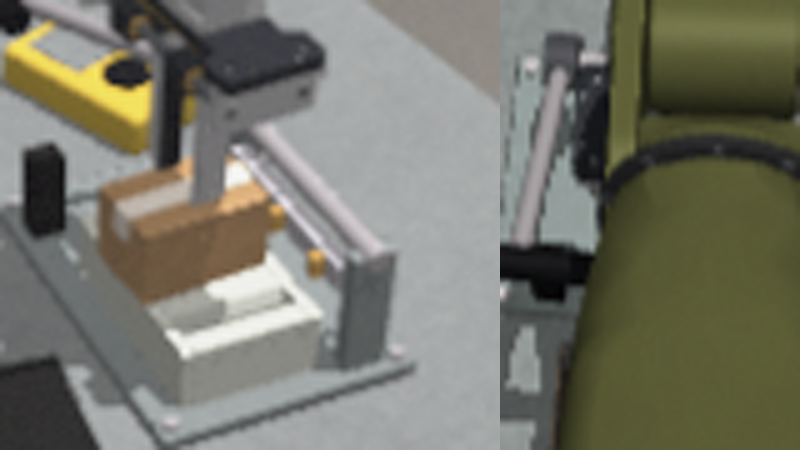

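Run:
```python
from h import *
p,d,S=snap('side')
for v in range(170,202,2): print(v,302,p[v,302],S[v,302])
print(px('side',[[.6079,.0111,.0785],[.6079,.0111-.0147,.0785],[.6079,-.049,.0785],[.6079,.0111,.0975]]))
print(px('top',[[.6079,.0111,.0785]]))
```

```text
170 302 [98 98 98] [ 0.5705 -0.0634  0.2355]
172 302 [109 107 107] [ 0.5703 -0.0642  0.2293]
174 302 [108 107 107] [ 0.5696 -0.0657  0.2237]
176 302 [114 112 113] [ 0.5701 -0.0657  0.2166]
178 302 [114 112 113] [ 0.6105 -0.0104  0.1602]
180 302 [114 112 113] [ 0.61   -0.0117  0.1538]
182 302 [114 112 113] [ 0.6109 -0.011   0.1455]
184 302 [115 113 114] [ 0.6128 -0.009   0.1359]
186 302 [115 113 114] [ 0.611  -0.0122  0.131 ]
188 302 [137 121 108] [ 0.62   -0.0004  0.1122]
190 302 [187 147 106] [ 0.615  -0.008   0.1113]
192 302 [149 117  85] [ 0.6099 -0.0157  0.1107]
194 302 [107  84  62] [ 0.608  -0.0189  0.1058]
196 302 [110  87  64] [ 0.6106 -0.016   0.095 ]
198 302 [116  93  70] [ 0.6096 -0.0181  0.0889]
200 302 [121  97  72] [ 0.6109 -0.0169  0.0795]
[[296.2324 195.7381]
 [298.8137 198.2592]
 [307.0413 206.2949]
 [296.4829 190.975 ]]
[[255.6753 151.7046]]
```

Call:
{"method": "step_arm", "body": {
  "deltas": [
    {"dp":[0,0,-0.75],"twist":0},
    {"dp":[0,0,-0.75],"twist":0},
    {"dp":[0,0,-0.75],"twist":0},
    {"dp":[0,0,0],"twist":0},
    {"dp":[0,0,0],"twist":0}
  ],
  "gripper": 1
}}

```text
time_s: 5.6
ee_pos: [0.6079, 0.0112, 0.1686]
eef_rot: [3.142, 0.001, 3.1]
force: [0.2, 1.0, -0.6]
grip_width: 0.054
grip_force: 0.0
```

Run:
```python
from h import *
p,d,S=snap('side'); o=ctrl.get_obs(); print(o['grip_width'],o['ee_pos'],o['force'])
print(px('side',[o['ee_pos'],o['ee_pos']+[0,-.047,0],o['ee_pos']+[0,.047,0]]))
cv2.imwrite('pics/s3.png',cv2.resize(p[130:230,240:360,::-1],(720,600),interpolation=cv2.INTER_CUBIC))
g=(np.abs(p.astype(int)-p.astype(int).mean(-1,keepdims=True)).max(-1)<6)
m=reg(S,(.56,-.08,.12),(.66,.1,.30)); 
for lo,hi in((-.08,-.03),(.03,.09)):
  X=S[m&(S[...,1]>lo)&(S[...,1]<hi)]; print(np.nanpercentile(X,[0,2,10,50,98],axis=0),len(X))
print('carton',*fit('side',S,(.53,-.11),(.68,.12),.112,.09,.06,(.605,0.01,-.06)))
```

```text
0.05788237285347964 [0.6075 0.0112 0.1676] [-0.4122  0.2523 -0.0338]
[[297.3255 172.6981]
 [306.1071 180.6493]
 [288.9771 165.1393]]
[[ 0.5968 -0.0306  0.2272]
 [ 0.5972 -0.0306  0.2288]
 [ 0.5989 -0.0305  0.2353]
 [ 0.6073 -0.0301  0.2681]
 [ 0.6074 -0.0301  0.2742]] 3
[[0.596  0.0359 0.2062]
 [0.5972 0.0367 0.208 ]
 [0.5984 0.038  0.216 ]
 [0.6034 0.0409 0.2499]
 [0.6169 0.0512 0.2961]] 169
carton [0.6002 0.0046 0.0529] 0.745575203135612
```

View pics/s3.png

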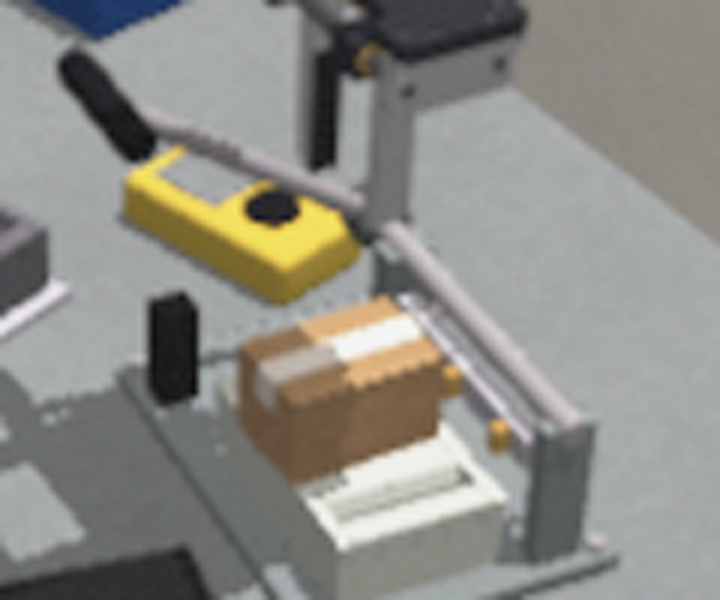

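The fingertips actually sit about 37 mm above the reported TCP: the pixels show them at z≈0.205 while it reads 0.168. I'll correct for that offset from here on.

Call:
{"method": "step_arm", "body": {
  "deltas": [
    {"dp":[0,0,0],"twist":0},
    {"dp":[0,0,0],"twist":0},
    {"dp":[0,0,0],"twist":0},
    {"dp":[0,0,0],"twist":0},
    {"dp":[0,0,0],"twist":0},
    {"dp":[0,0,0],"twist":0},
    {"dp":[0,0,0.6],"twist":0},
    {"dp":[0,0,0.6],"twist":0},
    {"dp":[0,0,0.6],"twist":0},
    {"dp":[0,0,0.6],"twist":0},
    {"dp":[0,0,0.6],"twist":0},
    {"dp":[0,0,0.15],"twist":0}
  ],
  "gripper": 1
}}

```text
time_s: 6.85
ee_pos: [0.6066, 0.0112, 0.04]
eef_rot: [-3.142, -0.004, 3.1]
force: [-0.8, 1.1, -1.0]
grip_width: 0.094
grip_force: 0.0
```

Call:
{"method": "step_arm", "body": {
  "deltas": [
    {"dp":[0,0,0],"twist":0},
    {"dp":[0,0,0],"twist":0},
    {"dp":[0,0,0],"twist":0},
    {"dp":[0,0,0],"twist":0},
    {"dp":[0,0,0],"twist":0},
    {"dp":[0,0,0],"twist":0},
    {"dp":[0,0,0],"twist":0},
    {"dp":[0,0,0],"twist":0}
  ],
  "gripper": -1,
  "squeeze": 15
}}

```text
time_s: 7.65
ee_pos: [0.6082, 0.0111, 0.0433]
eef_rot: [-3.141, 0.001, 3.1]
force: [-1.1, -0.4, 6.7]
grip_width: 0.0597
grip_force: 15.0
```

```bash
python3 plan.py ".607 .0105 .16 3.10" ".436 -.0225 .16 2.914" ".436 -.0225 -.008 2.914"
```

```text
t 7.65 at [0.6082 0.0111 0.0433] [-3.1415  0.001   3.1   ] w 0.059702835038210215 F [-1.1355 -0.4454  6.7474]
.607 .0105 .16 3.10 twist 0.0 shift [ 0.0295 -0.0157 -2.918 ] n 3 per row [ 0.0098 -0.0052 -0.9727]
.436 -.0225 .16 2.914 twist 2.66 shift [ 3.9786 -1.7683 -0.    ] n 4 per row [ 0.9947 -0.4421 -0.    ]
.436 -.0225 -.008 2.914 twist -0.0 shift [0.  0.  4.2] n 5 per row [0.   0.   0.84]
```

Call:
{"method": "step_arm", "body": {
  "deltas": [
    {"dp":[0,0,-0.7],"twist":0},
    {"dp":[0,0,-0.7],"twist":0},
    {"dp":[0,0,-0.76],"twist":0},
    {"dp":[0,0,-0.76],"twist":0},
    {"dp":[0,0,0],"twist":0.89},
    {"dp":[0,0,0],"twist":0.89},
    {"dp":[0,0,0],"twist":0.88},
    {"dp":[0.7,-0.31,0],"twist":0},
    {"dp":[0.9,-0.4,0],"twist":0},
    {"dp":[0.9,-0.4,0],"twist":0},
    {"dp":[0.9,-0.4,0],"twist":0},
    {"dp":[0.58,-0.26,0],"twist":0}
  ]
}}

```text
time_s: 8.85
ee_pos: [0.4344, -0.0221, 0.159]
eef_rot: [-3.142, -0.001, 2.914]
force: [0.4, 0.2, -2.9]
grip_width: 0.06
grip_force: 15.0
```

Call:
{"method": "step_arm", "body": {
  "deltas": [
    {"dp":[0,0,0],"twist":0},
    {"dp":[0,0,0.7],"twist":0},
    {"dp":[0,0,0.8],"twist":0},
    {"dp":[0,0,0.8],"twist":0},
    {"dp":[0,0,0.8],"twist":0},
    {"dp":[0,0,0.5],"twist":0},
    {"dp":[0,0,0.2],"twist":0},
    {"dp":[0,0,0.2],"twist":0},
    {"dp":[0,0,0.1],"twist":0},
    {"dp":[0,0,0.05],"twist":0},
    {"dp":[0,0,0],"twist":0},
    {"dp":[0,0,0],"twist":0}
  ]
}}

```text
time_s: 10.05
ee_pos: [0.4372, -0.022, -0.0061]
eef_rot: [3.142, 0.001, 2.914]
force: [0.6, 0.1, -2.8]
grip_width: 0.0595
grip_force: 15.0
```

Call:
{"method": "step_arm", "body": {
  "deltas": [
    {"dp":[0,0,0.05],"twist":0},
    {"dp":[0,0,0.05],"twist":0},
    {"dp":[0,0,0.02],"twist":0},
    {"dp":[0,0,0],"twist":0}
  ]
}}

```text
time_s: 10.45
ee_pos: [0.437, -0.022, -0.0109]
eef_rot: [3.142, 0.0, 2.914]
force: [-4.3, -0.5, 9.5]
grip_width: 0.0598
grip_force: 15.0
```

Call:
{"method": "step_arm", "body": {
  "deltas": [
    {"dp":[0,0,0],"twist":0},
    {"dp":[0,0,0],"twist":0},
    {"dp":[0,0,0],"twist":0},
    {"dp":[0,0,0],"twist":0},
    {"dp":[0,0,-0.7],"twist":0},
    {"dp":[0,0,-0.8],"twist":0},
    {"dp":[0,0,-0.8],"twist":0},
    {"dp":[0,0,-0.9],"twist":0},
    {"dp":[0,0,-0.9],"twist":0},
    {"dp":[0,0,-0.9],"twist":0}
  ],
  "gripper": 0.9
}}

```text
time_s: 11.45
ee_pos: [0.4365, -0.0219, 0.1901]
eef_rot: [3.142, 0.0, 2.914]
force: [-0.7, -0.0, -0.6]
grip_width: 0.0895
grip_force: 0.0
```

```bash
python3 plan.py ".436 -.0225 .20 2.928" ".5117 -.3749 .20 2.928" ".5117 -.3749 .043 2.928"
```

```text
t 11.45 at [ 0.4365 -0.0219  0.1901] [3.1416 0.0001 2.9143] w 0.08950221620943208 F [-0.6723 -0.0091 -0.6488]
.436 -.0225 .20 2.928 twist -0.2 shift [ 0.0101 -0.0176 -0.2476] n 1 per row [ 0.0101 -0.0176 -0.2476]
.5117 -.3749 .20 2.928 twist -0.0 shift [-3.717  -8.2086 -0.    ] n 9 per row [-0.413  -0.9121 -0.    ]
.5117 -.3749 .043 2.928 twist -0.0 shift [0.    0.    3.925] n 4 per row [0.     0.     0.9813]
```

Call:
{"method": "step_arm", "body": {
  "deltas": [
    {"dp":[0,0,-0.25],"twist":-0.2},
    {"dp":[-0.37,-0.82,0],"twist":0},
    {"dp":[-0.37,-0.82,0],"twist":0},
    {"dp":[-0.37,-0.82,0],"twist":0},
    {"dp":[-0.37,-0.82,0],"twist":0},
    {"dp":[-0.37,-0.82,0],"twist":0},
    {"dp":[-0.37,-0.82,0],"twist":0},
    {"dp":[-0.37,-0.82,0],"twist":0},
    {"dp":[-0.37,-0.82,0],"twist":0},
    {"dp":[-0.37,-0.82,0],"twist":0},
    {"dp":[-0.37,-0.82,0],"twist":0},
    {"dp":[0,0,0],"twist":0}
  ],
  "gripper": 0
}}

```text
time_s: 12.65
ee_pos: [0.5115, -0.3769, 0.1962]
eef_rot: [3.141, -0.002, 2.926]
force: [-0.3, 0.7, -0.8]
grip_width: 0.0472
grip_force: 0.0
```

```bash
python3 plan.py ".5117 -.3749 .20 2.928" ".5117 -.3749 .043 2.928"
python3 - <<'E'
from h import *
t,d,T=snap('top'); np.savez('top1.npz',p=t,d=d); s,ds,S=snap('side')
q,f=fit('top',T,(.53,-.11),(.68,.12),.057,.096,.150,(.605,0.01,-.1)); print('fix',q,f)
q,f=fit('side',S,(.53,-.11),(.68,.12),.057,.096,.150,(.605,0.01,-.1)); print('fix side',q,f)
print('carton',*fit('top',T,(.35,-.12),(.52,.08),.058,.09,.06,(.436,-.022,-.22)))
img=np.ascontiguousarray(t[:,:,::-1]); q=np.array([.6145,.0005,-.1])
K=5; big=cv2.resize(img[100:190,190:300],None,fx=K,fy=K,interpolation=cv2.INTER_CUBIC)
L=[]
for ys in(-.05,0,.05):
  P=px('top',np.array([[*l2w(q,a*.04,ys+b*.0095),.057] for a,b in((1,1),(1,-1),(-1,-1),(-1,1))]))
  cv2.polylines(big,[np.round((P-[190,100]+.5)*K).astype(np.int32)],True,(0,0,255),1)
P=px('top',np.array([[*l2w(q,a*.048,b*.075),.057] for a,b in((1,1),(1,-1),(-1,-1),(-1,1))]))
cv2.polylines(big,[np.round((P-[190,100]+.5)*K).astype(np.int32)],True,(255,0,0),1)
P=px('top',np.array([[*l2w(q,a,b),.012] for a,b in((.11,.165),(.11,-.095),(-.07,-.095),(-.07,.165))]))
cv2.polylines(big,[np.round((P-[190,100]+.5)*K).astype(np.int32)],True,(0,200,0),1)
cv2.imwrite('pics/f1.png',big)
E
```

```text
t 12.65 at [ 0.5115 -0.3769  0.1962] [ 3.1408 -0.0023  2.9258] w 0.04715107013377564 F [-0.32    0.7309 -0.8298]
.5117 -.3749 .20 2.928 twist -0.03 shift [ 0.0052  0.0505 -0.096 ] n 1 per row [ 0.0052  0.0505 -0.096 ]
.5117 -.3749 .043 2.928 twist -0.0 shift [0.    0.    3.925] n 4 per row [0.     0.     0.9813]
fix [ 0.6145  0.001  -0.0866] 0.8082447428933248
fix side [ 0.6094 -0.0086 -0.0158] 0.6225693699931025
carton [ 0.4514 -0.0249 -0.2057] 0.6987783141745862
```

View pics/f1.png

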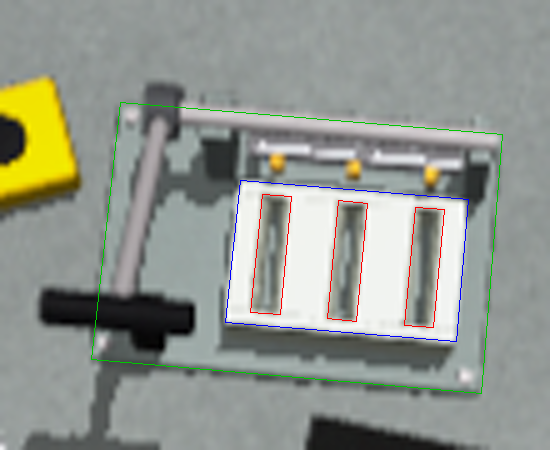

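Call:
{"method": "step_arm", "body": {
  "deltas": [
    {"dp":[0,0.05,0],"twist":0},
    {"dp":[0,0,0.7],"twist":0},
    {"dp":[0,0,0.8],"twist":0},
    {"dp":[0,0,0.8],"twist":0},
    {"dp":[0,0,0.8],"twist":0},
    {"dp":[0,0,0.5],"twist":0},
    {"dp":[0,0,0.2],"twist":0},
    {"dp":[0,0,0.1],"twist":0},
    {"dp":[0,0,0],"twist":0},
    {"dp":[0,0,0],"twist":0}
  ]
}}

```text
time_s: 13.75
ee_pos: [0.513, -0.3721, 0.0439]
eef_rot: [-3.141, 0.002, 2.928]
force: [-0.0, -0.3, 0.7]
grip_width: 0.0471
grip_force: 0.0
```

```bash
python3 plan.py ".5117 -.3749 .043 2.928"
python3 - <<'E'
from h import *
s,ds,S=snap('side'); z=np.load('top1.npz')
img=np.ascontiguousarray(z['p'][:,:,::-1]); K=5
def ov(x0,y0,w,h,q,zt):
  big=cv2.resize(img[y0:y0+h,x0:x0+w],None,fx=K,fy=K,interpolation=cv2.INTER_CUBIC)
  R=[((a-.04,b-.04),0) for a,b in()]
  for cx,cy,hx,hy,zz in((0,-.05,.04,.0095,zt),(0,0,.04,.0095,zt),(0,.05,.04,.0095,zt),(0,0,.048,.075,zt),(0,0,.055,.085,.008)):
    P=px('top',np.array([[*l2w(q,cx+a*hx,cy+b*hy),zz] for a,b in((1,1),(1,-1),(-1,-1),(-1,1))]))
    cv2.polylines(big,[np.round((P-[x0,y0]+.5)*K).astype(np.int32)],True,(0,0,255),1)
  return big
A=ov(130,160,70,60,(.4989,.3169,.322),.053)
c=np.load('top1.npz')
B=cv2.resize(s[250:330,290:390,::-1],(375,300),interpolation=cv2.INTER_CUBIC)
cv2.imwrite('pics/r1.png',np.hstack([A,B]))
E
```

```text
t 13.75 at [ 0.513  -0.3721  0.0439] [-3.1407  0.0017  2.9285] w 0.04709295521807466 F [-0.0142 -0.2599  0.6891]
.5117 -.3749 .043 2.928 twist 0.01 shift [ 0.0167 -0.0751  0.0225] n 1 per row [ 0.0167 -0.0751  0.0225]
```

View pics/r1.png

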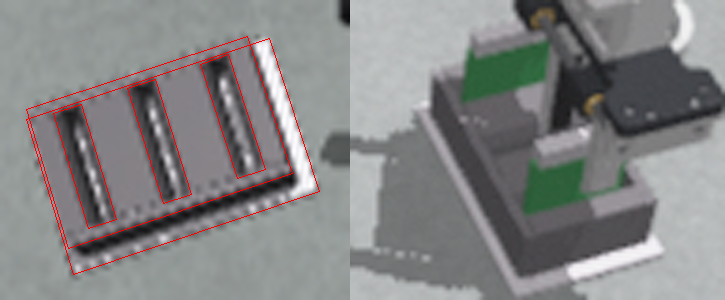

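Call:
{"method": "step_arm", "body": {
  "deltas": [
    {"dp":[0.02,-0.07,0],"twist":0},
    {"dp":[0,0,0],"twist":0},
    {"dp":[0,0,0],"twist":0},
    {"dp":[0,0,0],"twist":0},
    {"dp":[0,0,0],"twist":0},
    {"dp":[0,0,0],"twist":0},
    {"dp":[0,0,0],"twist":0}
  ],
  "gripper": -1,
  "squeeze": 20
}}

```text
time_s: 14.5
ee_pos: [0.5111, -0.3744, 0.0426]
eef_rot: [-3.142, 0.0, 2.928]
force: [-0.4, -0.8, 0.7]
grip_width: 0.0119
grip_force: 20.0
```

```bash
python3 - <<'E'
from h import *
for q,n in(((.6145,.0005,-.1),'fix'),((.4989,.3169,.322),'out'),((.5223,-.3262,-.214),'in')):
  for y in(-.05,0,.05): print(n,y,l2w(q,0,y))
E
python3 plan.py ".5117 -.3749 .195 2.928" ".6095 -.0492 .195 3.0416" ".6095 -.0492 .06 3.0416"
```

```text
fix -0.05 [ 0.6095 -0.0493]
fix 0 [0.6145 0.0005]
fix 0.05 [0.6195 0.0503]
out -0.05 [0.5147 0.2695]
out 0 [0.4989 0.3169]
out 0.05 [0.4831 0.3643]
in -0.05 [ 0.5117 -0.3751]
in 0 [ 0.5223 -0.3262]
in 0.05 [ 0.5329 -0.2773]
t 14.5 at [ 0.5111 -0.3744  0.0426] [-3.1416  0.      2.9284] w 0.011884520014698753 F [-0.3845 -0.7904  0.6585]
.5117 -.3749 .195 2.928 twist 0.01 shift [-0.0165 -0.0084 -3.8109] n 4 per row [-0.0041 -0.0021 -0.9527]
.6095 -.0492 .195 3.0416 twist -1.63 shift [-1.62    8.3459 -0.    ] n 9 per row [-0.18    0.9273 -0.    ]
.6095 -.0492 .06 3.0416 twist -0.0 shift [0.    0.    3.375] n 4 per row [0.     0.     0.8438]
```

Call:
{"method": "step_arm", "body": {
  "deltas": [
    {"dp":[0,0,-0.4],"twist":0},
    {"dp":[0,0,-0.6],"twist":0},
    {"dp":[0,0,-0.7],"twist":0},
    {"dp":[0,0,-0.7],"twist":0},
    {"dp":[0,0,-0.7],"twist":0},
    {"dp":[0,0,-0.7],"twist":0},
    {"dp":[0,0,0],"twist":-0.8},
    {"dp":[0,0,0],"twist":-0.82},
    {"dp":[-0.12,0.62,0],"twist":0},
    {"dp":[-0.16,0.82,0],"twist":0},
    {"dp":[-0.17,0.86,0],"twist":0},
    {"dp":[-0.17,0.86,0],"twist":0}
  ]
}}

```text
time_s: 15.7
ee_pos: [0.5485, -0.2499, 0.1958]
eef_rot: [-3.141, 0.001, 3.041]
force: [0.3, -0.0, -1.0]
grip_width: 0.0119
grip_force: 20.0
```

Call:
{"method": "step_arm", "body": {
  "deltas": [
    {"dp":[-0.17,0.86,0],"twist":0},
    {"dp":[-0.17,0.86,0],"twist":0},
    {"dp":[-0.17,0.86,0],"twist":0},
    {"dp":[-0.17,0.86,0],"twist":0},
    {"dp":[-0.16,0.8,0],"twist":0},
    {"dp":[-0.12,0.6,0],"twist":0},
    {"dp":[-0.04,0.35,0],"twist":0},
    {"dp":[0,0,0],"twist":0},
    {"dp":[0,0,0],"twist":0},
    {"dp":[0,0,0],"twist":0}
  ]
}}

```text
time_s: 16.7
ee_pos: [0.6087, -0.0498, 0.1948]
eef_rot: [-3.141, 0.0, 3.04]
force: [0.0, -0.1, -1.4]
grip_width: 0.0117
grip_force: 20.0
```

```bash
python3 plan.py ".6095 -.0493 .11 3.0416"
python3 - <<'E'
from h import *
s,ds,S=snap('side'); cv2.imwrite('pics/c1.png',cv2.resize(s[130:240,240:370,::-1],(709,600),interpolation=cv2.INTER_CUBIC))
E
```

```text
t 16.7 at [ 0.6087 -0.0498  0.1948] [-3.1414  0.0001  3.0402] w 0.011716447800434156 F [ 0.025  -0.1035 -1.3639]
.6095 -.0493 .11 3.0416 twist -0.02 shift [-0.0176  0.0142  2.1198] n 3 per row [-0.0059  0.0047  0.7066]
```

View pics/c1.png

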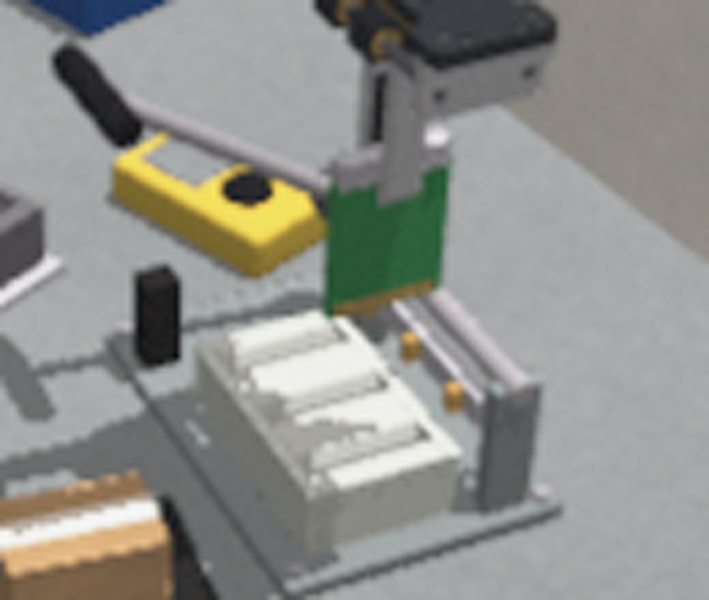

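Call:
{"method": "step_arm", "body": {
  "deltas": [
    {"dp":[-0.02,0.01,0.6],"twist":0},
    {"dp":[0,0,0.8],"twist":0},
    {"dp":[0,0,0.6],"twist":0},
    {"dp":[0,0,0.3],"twist":0},
    {"dp":[0,0,0.2],"twist":0},
    {"dp":[0,0,0.2],"twist":0},
    {"dp":[0,0,0.2],"twist":0},
    {"dp":[0,0,0],"twist":0}
  ]
}}

```text
time_s: 17.55
ee_pos: [0.6095, -0.0483, 0.0779]
eef_rot: [3.142, -0.001, 3.041]
force: [0.3, -0.5, -1.4]
grip_width: 0.0118
grip_force: 20.0
```

```bash
python3 plan.py ".6095 -.0493 .0470 3.0416"
```

```text
t 17.55 at [ 0.6095 -0.0483  0.0779] [ 3.1416 -0.0009  3.0413] w 0.011779308115017352 F [ 0.344  -0.4891 -1.4009]
.6095 -.0493 .0470 3.0416 twist -0.0 shift [-0.0015 -0.0247  0.773 ] n 1 per row [-0.0015 -0.0247  0.773 ]
```

Bottom is about 14 mm into the slot with no contact force, so I'll continue down.

Call:
{"method": "step_arm", "body": {
  "deltas": [
    {"dp":[0,-0.01,0.2],"twist":0},
    {"dp":[0,0,0.2],"twist":0},
    {"dp":[0,0,0.15],"twist":0},
    {"dp":[0,0,0.1],"twist":0},
    {"dp":[0,0,0.08],"twist":0},
    {"dp":[0,0,0],"twist":0},
    {"dp":[0,0,0],"twist":0}
  ]
}}

```text
time_s: 18.25
ee_pos: [0.6099, -0.0487, 0.0495]
eef_rot: [-3.142, 0.0, 3.041]
force: [0.4, 0.6, -1.3]
grip_width: 0.0119
grip_force: 20.0
```

Call:
{"method": "step_arm", "body": {
  "deltas": [
    {"dp":[0,0,0.05],"twist":0},
    {"dp":[0,0,0.02],"twist":0},
    {"dp":[0,0,0],"twist":0}
  ]
}}

```text
time_s: 18.55
ee_pos: [0.6098, -0.0487, 0.0466]
eef_rot: [-3.142, 0.0, 3.041]
force: [-0.5, -0.2, 0.1]
grip_width: 0.0115
grip_force: 20.0
```

Call:
{"method": "step_arm", "body": {
  "deltas": [
    {"dp":[0,0,0],"twist":0},
    {"dp":[0,0,0],"twist":0},
    {"dp":[0,0,0],"twist":0},
    {"dp":[0,0,0],"twist":0},
    {"dp":[0,0,-0.4],"twist":0},
    {"dp":[0,0,-0.7],"twist":0},
    {"dp":[0,0,-0.8],"twist":0},
    {"dp":[0,0,-0.8],"twist":0},
    {"dp":[0,0,-0.9],"twist":0},
    {"dp":[0,0,0],"twist":0.8},
    {"dp":[0,0,0],"twist":0.82},
    {"dp":[0,0,0],"twist":0}
  ],
  "gripper": -0.15
}}

```text
time_s: 19.75
ee_pos: [0.6097, -0.0487, 0.1907]
eef_rot: [3.142, 0.0, 2.927]
force: [0.9, -0.1, -0.9]
grip_width: 0.0398
grip_force: 0.0
```

```bash
python3 plan.py ".5329 -.2775 .19 2.928" ".5329 -.2775 .0425 2.928"
```

```text
t 19.75 at [ 0.6097 -0.0487  0.1907] [3.1416 0.0002 2.9274] w 0.03978917475097797 F [ 0.9076 -0.0803 -0.8894]
.5329 -.2775 .19 2.928 twist -0.01 shift [ 0.6649 -5.9977  0.0168] n 6 per row [ 0.1108 -0.9996  0.0028]
.5329 -.2775 .0425 2.928 twist -0.0 shift [0.     0.     3.6875] n 4 per row [0.     0.     0.9219]
```

Call:
{"method": "step_arm", "body": {
  "deltas": [
    {"dp":[0.07,-0.6,0],"twist":0},
    {"dp":[0.09,-0.8,0],"twist":0},
    {"dp":[0.09,-0.85,0],"twist":0},
    {"dp":[0.09,-0.85,0],"twist":0},
    {"dp":[0.09,-0.85,0],"twist":0},
    {"dp":[0.09,-0.85,0],"twist":0},
    {"dp":[0.08,-0.7,0],"twist":0},
    {"dp":[0.06,-0.5,0],"twist":0},
    {"dp":[0,0,0],"twist":0},
    {"dp":[0,0,0.6],"twist":0},
    {"dp":[0,0,0.7],"twist":0},
    {"dp":[0,0,0.3],"twist":0}
  ]
}}

```text
time_s: 20.95
ee_pos: [0.5326, -0.2763, 0.1241]
eef_rot: [3.14, -0.003, 2.93]
force: [0.2, -0.4, -0.1]
grip_width: 0.0402
grip_force: 0.0
```

```bash
python3 plan.py ".5329 -.2775 .0425 2.928"
```

```text
t 20.95 at [ 0.5326 -0.2763  0.1241] [ 3.1404 -0.0031  2.93  ] w 0.04022768470530474 F [ 0.2311 -0.4297 -0.0645]
.5329 -.2775 .0425 2.928 twist 0.03 shift [-0.014  -0.0275  2.0394] n 3 per row [-0.0047 -0.0092  0.6798]
```

Call:
{"method": "step_arm", "body": {
  "deltas": [
    {"dp":[0,-0.02,0.5],"twist":0},
    {"dp":[0,0,0.6],"twist":0},
    {"dp":[0,0,0.5],"twist":0},
    {"dp":[0,0,0.3],"twist":0},
    {"dp":[0,0,0.17],"twist":0},
    {"dp":[0,0,0],"twist":0},
    {"dp":[0,0,0],"twist":0}
  ]
}}

```text
time_s: 21.65
ee_pos: [0.5335, -0.2786, 0.0447]
eef_rot: [-3.141, 0.001, 2.928]
force: [1.0, -0.7, 1.0]
grip_width: 0.0398
grip_force: 0.0
```

Call:
{"method": "step_arm", "body": {
  "deltas": [
    {"dp":[0,0,0],"twist":0},
    {"dp":[0,0,0],"twist":0},
    {"dp":[0,0,0],"twist":0},
    {"dp":[0,0,0],"twist":0},
    {"dp":[0,0,0],"twist":0},
    {"dp":[0,0,0],"twist":0}
  ],
  "gripper": -1,
  "squeeze": 20
}}

```text
time_s: 22.25
ee_pos: [0.5331, -0.2785, 0.044]
eef_rot: [-3.141, 0.0, 2.928]
force: [-1.0, 0.0, 2.3]
grip_width: 0.0116
grip_force: 20.0
```

```bash
python3 plan.py ".5329 -.2775 .195 2.928" ".6145 .0005 .195 3.0416" ".6145 .0005 .0466 3.0416"
```

```text
t 22.25 at [ 0.5331 -0.2785  0.044 ] [-3.1415  0.0003  2.9283] w 0.011647001785216021 F [-0.9754  0.0488  2.3286]
.5329 -.2775 .195 2.928 twist 0.0 shift [ 0.0101  0.0241 -3.7756] n 4 per row [ 0.0025  0.006  -0.9439]
.6145 .0005 .195 3.0416 twist -1.63 shift [-1.336   7.1189 -0.    ] n 8 per row [-0.167   0.8899 -0.    ]
.6145 .0005 .0466 3.0416 twist -0.0 shift [0.   0.   3.71] n 4 per row [0.     0.     0.9275]
```

Call:
{"method": "step_arm", "body": {
  "deltas": [
    {"dp":[0,0,-0.4],"twist":0},
    {"dp":[0,0,-0.6],"twist":0},
    {"dp":[0,0,-0.7],"twist":0},
    {"dp":[0,0,-0.7],"twist":0},
    {"dp":[0,0,-0.7],"twist":0},
    {"dp":[0,0,-0.68],"twist":0},
    {"dp":[0,0,0],"twist":-0.8},
    {"dp":[0,0,0],"twist":-0.83},
    {"dp":[-0.12,0.62,0],"twist":0},
    {"dp":[-0.16,0.82,0],"twist":0},
    {"dp":[-0.16,0.86,0],"twist":0},
    {"dp":[-0.16,0.86,0],"twist":0}
  ]
}}

```text
time_s: 23.45
ee_pos: [0.5695, -0.1538, 0.1947]
eef_rot: [3.141, -0.0, 3.042]
force: [-0.3, -0.1, -1.7]
grip_width: 0.0119
grip_force: 20.0
```

Call:
{"method": "step_arm", "body": {
  "deltas": [
    {"dp":[-0.16,0.86,0],"twist":0},
    {"dp":[-0.16,0.86,0],"twist":0},
    {"dp":[-0.16,0.86,0],"twist":0},
    {"dp":[-0.14,0.8,0],"twist":0},
    {"dp":[-0.11,0.58,0],"twist":0},
    {"dp":[0,0,0],"twist":0},
    {"dp":[0,0,0],"twist":0},
    {"dp":[0,0,0],"twist":0}
  ]
}}

```text
time_s: 24.25
ee_pos: [0.614, -0.0013, 0.1948]
eef_rot: [-3.141, -0.0, 3.041]
force: [-0.7, 0.5, -1.5]
grip_width: 0.012
grip_force: 20.0
```

```bash
python3 plan.py ".6145 .0005 .195 3.0416" ".6145 .0005 .048 3.0416"
```

```text
t 24.25 at [ 0.614  -0.0013  0.1948] [-3.1414 -0.0003  3.0412] w 0.011954137906778023 F [-0.6883  0.5134 -1.515 ]
.6145 .0005 .195 3.0416 twist -0.01 shift [-0.0081  0.0452 -0.0041] n 1 per row [-0.0081  0.0452 -0.0041]
.6145 .0005 .048 3.0416 twist -0.0 shift [0.    0.    3.675] n 4 per row [0.     0.     0.9188]
```

Call:
{"method": "step_arm", "body": {
  "deltas": [
    {"dp":[-0.01,0.04,0.5],"twist":0},
    {"dp":[0,0,0.8],"twist":0},
    {"dp":[0,0,0.6],"twist":0},
    {"dp":[0,0,0.4],"twist":0},
    {"dp":[0,0,0.2],"twist":0},
    {"dp":[0,0,0.2],"twist":0},
    {"dp":[0,0,0.2],"twist":0},
    {"dp":[0,0,0.2],"twist":0},
    {"dp":[0,0,0],"twist":0}
  ]
}}

```text
time_s: 25.15
ee_pos: [0.6143, 0.0012, 0.07]
eef_rot: [-3.142, -0.001, 3.042]
force: [0.3, -0.1, -1.3]
grip_width: 0.0121
grip_force: 20.0
```

Call:
{"method": "step_arm", "body": {
  "deltas": [
    {"dp":[0,0,0.2],"twist":0},
    {"dp":[0,0,0.15],"twist":0},
    {"dp":[0,0,0.1],"twist":0},
    {"dp":[0,0,0.06],"twist":0},
    {"dp":[0,0,0.04],"twist":0},
    {"dp":[0,0,0],"twist":0},
    {"dp":[0,0,0],"twist":0}
  ]
}}

```text
time_s: 25.85
ee_pos: [0.6149, 0.0012, 0.0491]
eef_rot: [3.142, 0.0, 3.042]
force: [-0.4, 0.1, -1.6]
grip_width: 0.0117
grip_force: 20.0
```

Call:
{"method": "step_arm", "body": {
  "deltas": [
    {"dp":[0,0,0.04],"twist":0},
    {"dp":[0,0,0],"twist":0},
    {"dp":[0,0,0],"twist":0}
  ]
}}

```text
time_s: 26.15
ee_pos: [0.6153, 0.0012, 0.048]
eef_rot: [3.142, 0.002, 3.042]
force: [0.9, -0.1, 4.0]
grip_width: 0.0117
grip_force: 20.0
```

Call:
{"method": "step_arm", "body": {
  "deltas": [
    {"dp":[0,0,0],"twist":0},
    {"dp":[0,0,0],"twist":0},
    {"dp":[0,0,0],"twist":0},
    {"dp":[0,0,0],"twist":0},
    {"dp":[0,0,-0.4],"twist":0},
    {"dp":[0,0,-0.7],"twist":0},
    {"dp":[0,0,-0.8],"twist":0},
    {"dp":[0,0,-0.9],"twist":0},
    {"dp":[0,0,-0.9],"twist":0},
    {"dp":[0,0,-0.9],"twist":0},
    {"dp":[0,0,-0.9],"twist":0},
    {"dp":[0,0,0],"twist":0}
  ],
  "gripper": -0.2
}}

```text
time_s: 27.35
ee_pos: [0.616, 0.0012, 0.2727]
eef_rot: [3.141, 0.008, 3.042]
force: [0.2, -0.2, 1.3]
grip_width: 0.0377
grip_force: 0.0
```

```bash
python3 plan.py ".5384 .134 .265 3.0416" ".5384 .134 .19 3.0416" ".5046 .137 .046 3.0416"
python3 - <<'E'
from h import *
s,ds,S=snap('side'); cv2.imwrite('pics/c2.png',cv2.resize(s[130:250,210:370,::-1],(800,600),interpolation=cv2.INTER_CUBIC))
r=reg(S,(.49,.07,.2),(.58,.20,.25)); print('grip',S[r].mean(0),rect(S[r][:,:2]),np.percentile(S[r][:,2],95))
E
```

```text
t 27.35 at [0.616  0.0012 0.2727] [3.1413 0.0079 3.0421] w 0.037677994934582945 F [ 0.2486 -0.1923  1.2905]
.5384 .134 .265 3.0416 twist 0.01 shift [2.2623 3.1106 0.1921] n 4 per row [0.5656 0.7776 0.048 ]
.5384 .134 .19 3.0416 twist -0.0 shift [0.    0.    1.875] n 2 per row [0.     0.     0.9375]
.5046 .137 .046 3.0416 twist -0.0 shift [ 0.8483 -0.0097  3.6   ] n 4 per row [ 0.2121 -0.0024  0.9   ]
grip [0.5348 0.1271 0.2199] (array([0.5471, 0.1312]), (0.09104297310113907, 0.04421994835138321), 83.09931182861328) 0.2272138046948152
```

View pics/c2.png

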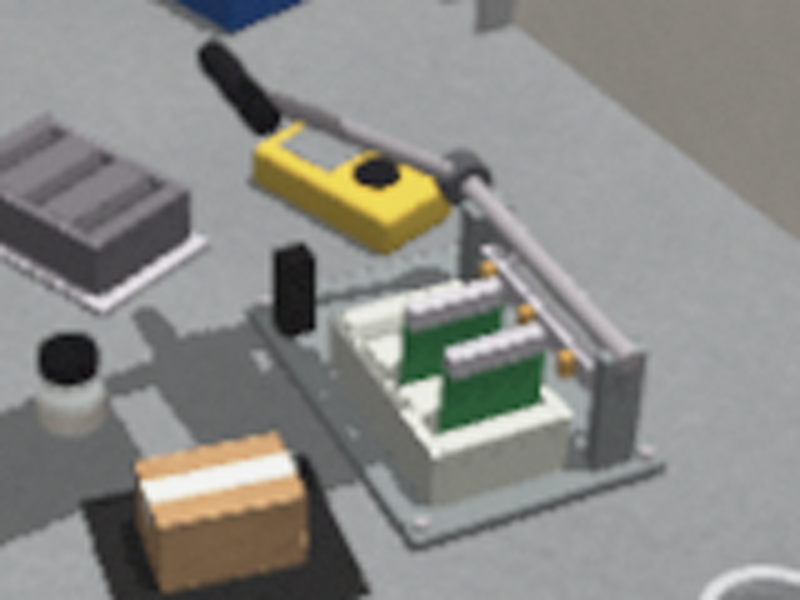

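Call:
{"method": "step_arm", "body": {
  "deltas": [
    {"dp":[0.5,0.68,0],"twist":0},
    {"dp":[0.6,0.82,0],"twist":0},
    {"dp":[0.6,0.82,0],"twist":0},
    {"dp":[0.56,0.79,0],"twist":0},
    {"dp":[0,0,0],"twist":0},
    {"dp":[0,0,0.5],"twist":0},
    {"dp":[0,0,0.6],"twist":0},
    {"dp":[0,0,0.5],"twist":0},
    {"dp":[0,0,0],"twist":0},
    {"dp":[0,0,0],"twist":0}
  ],
  "gripper": -1,
  "squeeze": 20
}}

```text
time_s: 28.4
ee_pos: [0.5372, 0.1336, 0.2032]
eef_rot: [-3.141, -0.001, 3.042]
force: [0.6, -0.0, 0.8]
grip_width: 0.0004
grip_force: 0.0
```

```bash
python3 - <<'E'
from h import *
o=ctrl.get_obs(); z0=o['ee_pos'][2]; print(o['ee_pos'],o['force'])
q=(.6145,.0005,-.1)
for a in np.radians([35,30,25,20,15,10,5,0,-5,-8]):
  print(round(np.degrees(a)),l2w(q,.075-.2*np.cos(a),.125),.1+.2*np.sin(a)+.011-.037)
E
python3 plan.py ".5384 .134 .19 3.0416"
```

```text
[0.5372 0.1336 0.2032] [ 0.6013 -0.0365  0.7952]
35 [0.5386 0.1337] 0.18871528727020923
30 [0.5293 0.1347] 0.17400000000000002
25 [0.5212 0.1355] 0.1585236523481399
20 [0.5146 0.1362] 0.14240402866513377
15 [0.5094 0.1367] 0.12576380902050416
10 [0.5056 0.1371] 0.10872963553338608
5 [0.5034 0.1373] 0.09143114854953163
0 [0.5026 0.1374] 0.07400000000000001
-5 [0.5034 0.1373] 0.05656885145046837
-8 [0.5045 0.1372] 0.04616537980798691
t 28.4 at [0.5372 0.1336 0.2032] [-3.1412 -0.0009  3.0417] w 0.0004201191223912295 F [ 0.6013 -0.0365  0.7952]
.5384 .134 .19 3.0416 twist 0.0 shift [-0.0278  0.0135  0.3311] n 1 per row [-0.0278  0.0135  0.3311]
```

Call:
{"method": "step_arm", "body": {
  "deltas": [
    {"dp":[-0.02,0.01,0.35],"twist":0},
    {"dp":[0.12,0,0.19],"twist":0},
    {"dp":[0.12,0,0.19],"twist":0},
    {"dp":[0.1,0,0.19],"twist":0},
    {"dp":[0.1,0,0.19],"twist":0},
    {"dp":[0.08,0,0.2],"twist":0},
    {"dp":[0.08,0,0.2],"twist":0},
    {"dp":[0.07,0,0.21],"twist":0},
    {"dp":[0.06,0,0.21],"twist":0},
    {"dp":[0,0,0],"twist":0}
  ]
}}

```text
time_s: 29.4
ee_pos: [0.508, 0.1373, 0.1252]
eef_rot: [-3.141, -0.002, 3.042]
force: [-3.6, 0.8, 5.7]
grip_width: 0.0001
grip_force: 2.3
```

Call:
{"method": "step_arm", "body": {
  "deltas": [
    {"dp":[0.04,0,0.21],"twist":0},
    {"dp":[0.04,0,0.21],"twist":0},
    {"dp":[0.03,0,0.21],"twist":0},
    {"dp":[0.02,0,0.22],"twist":0},
    {"dp":[0.01,0,0.22],"twist":0},
    {"dp":[0,0,0.22],"twist":0},
    {"dp":[0,0,0.22],"twist":0},
    {"dp":[-0.01,0,0.22],"twist":0},
    {"dp":[-0.02,0,0.13],"twist":0},
    {"dp":[0,0,0],"twist":0},
    {"dp":[0,0,0],"twist":0}
  ]
}}

```text
time_s: 30.5
ee_pos: [0.5044, 0.1377, 0.052]
eef_rot: [-3.142, -0.0, 3.042]
force: [-3.7, -0.3, 5.4]
grip_width: 0.0006
grip_force: 2.8
```

Run:
```python
from h import *
s,ds,S=snap('side'); cv2.imwrite('pics/l1.png',cv2.resize(s[130:250,210:370,::-1],(800,600),interpolation=cv2.INTER_CUBIC))
o=ctrl.get_obs(); print(o['ee_pos'],o['force'])
```

```text
[0.5045 0.1377 0.0521] [-4.8803  1.4567  5.1475]
```

View pics/l1.png

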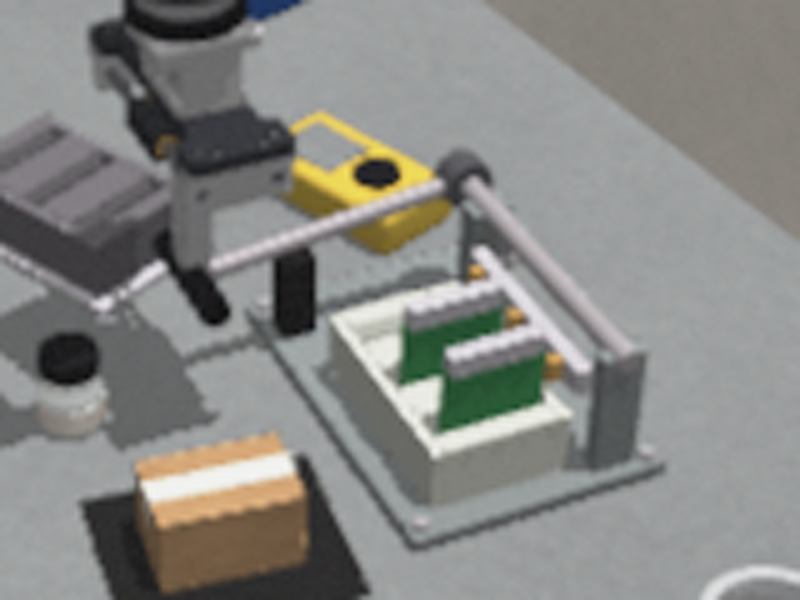

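Call:
{"method": "step_arm", "body": {
  "deltas": [
    {"dp":[-0.01,0,0.08],"twist":0},
    {"dp":[-0.01,0,0.08],"twist":0},
    {"dp":[-0.01,0,0.06],"twist":0},
    {"dp":[0,0,0],"twist":0}
  ]
}}

```text
time_s: 30.95
ee_pos: [0.5056, 0.1376, 0.0445]
eef_rot: [3.142, -0.0, 3.042]
force: [-12.4, -0.1, 23.1]
grip_width: 0.0003
grip_force: 11.1
```

Call:
{"method": "step_arm", "body": {
  "deltas": [
    {"dp":[-0.01,0,0.06],"twist":0},
    {"dp":[0,0,0.06],"twist":0},
    {"dp":[0,0,0],"twist":0},
    {"dp":[0,0,0],"twist":0}
  ]
}}

```text
time_s: 31.35
ee_pos: [0.5061, 0.1377, 0.042]
eef_rot: [3.141, 0.001, 3.042]
force: [-25.9, -3.9, 49.5]
grip_width: 0.0004
grip_force: 25.1
```

At the stop: the force jumped from 5 N to 49 N within 10 mm of travel. Letting it back up along the arc.

Call:
{"method": "step_arm", "body": {
  "deltas": [
    {"dp":[0.02,0,-0.25],"twist":0},
    {"dp":[0.01,0,-0.35],"twist":0},
    {"dp":[0,0,-0.42],"twist":0},
    {"dp":[-0.02,0,-0.42],"twist":0},
    {"dp":[-0.05,0,-0.42],"twist":0},
    {"dp":[-0.08,0,-0.42],"twist":0},
    {"dp":[-0.1,0,-0.4],"twist":0},
    {"dp":[-0.15,0,-0.4],"twist":0},
    {"dp":[-0.18,0,-0.4],"twist":0},
    {"dp":[-0.2,0,-0.4],"twist":0},
    {"dp":[-0.1,0,-0.6],"twist":0},
    {"dp":[0,0,-0.8],"twist":0}
  ]
}}

```text
time_s: 32.55
ee_pos: [0.5399, 0.1338, 0.2493]
eef_rot: [-3.141, -0.002, 3.042]
force: [0.1, 0.1, -0.2]
grip_width: 0.0006
grip_force: 0.0
```

Call:
{"method": "step_arm", "body": {
  "deltas": [
    {"dp":[0,0,-0.6],"twist":0},
    {"dp":[-0.4,-0.6,0],"twist":0},
    {"dp":[-0.5,-0.8,0],"twist":0},
    {"dp":[-0.5,-0.8,0],"twist":0},
    {"dp":[-0.5,-0.8,0],"twist":0},
    {"dp":[0,0,0],"twist":0},
    {"dp":[0,0,0],"twist":0}
  ],
  "gripper": -0.2
}}

```text
time_s: 33.25
ee_pos: [0.6037, 0.0067, 0.2731]
eef_rot: [-3.142, -0.0, 3.041]
force: [0.2, 0.0, -0.1]
grip_width: 0.0378
grip_force: 0.0
```

```bash
python3 plan.py ".6145 .0005 .20 3.0416"
python3 - <<'E'
from h import *
s,ds,S=snap('side'); cv2.imwrite('pics/l2.png',cv2.resize(s[130:250,210:370,::-1],(800,600),interpolation=cv2.INTER_CUBIC))
r=reg(S,(.49,.07,.2),(.58,.20,.25)); print('grip',S[r].mean(0),np.percentile(S[r][:,2],95))
for lo,hi in(((.56,-.075,.104),(.66,-.028,.135)),((.56,-.025,.104),(.66,.03,.135))):
  r=reg(S,lo,hi); print(S[r].mean(0),rect(S[r][:,:2]),np.percentile(S[r][:,2],95))
m=ctrl.cut_out('side','carton')[0]; X=S[m['pixels']]; print(m['conf'],np.nanpercentile(X,[2,50,98],axis=0))
E
```

```text
t 33.25 at [0.6037 0.0067 0.2731] [-3.1416 -0.0004  3.0408] w 0.03779278017450641 F [ 0.1755  0.0314 -0.1252]
.6145 .0005 .20 3.0416 twist -0.01 shift [-0.2836 -0.1267  1.8278] n 2 per row [-0.1418 -0.0633  0.9139]
grip [0.5346 0.1271 0.22  ] 0.22700869953823635
[ 0.6081 -0.0505  0.1103] (array([ 0.6095, -0.0497]), (0.019402462989091873, 0.06379199773073196), 89.10197448730469) 0.11452683315768775
[ 0.6129 -0.0002  0.1105] (array([ 0.6121, -0.    ]), (0.017848819494247437, 0.06506743282079697), 87.22470092773438) 0.11440706017617204
0.48 [[ 0.5765 -0.0575  0.0529]
 [ 0.6074 -0.0507  0.0831]
 [ 0.6419 -0.0438  0.1139]]
```

Call:
{"method": "step_arm", "body": {
  "deltas": [
    {"dp":[-0.28,-0.13,0],"twist":0},
    {"dp":[0,0,0.7],"twist":0},
    {"dp":[0,0,0.9],"twist":0},
    {"dp":[0,0,0.9],"twist":0},
    {"dp":[0,0,0.9],"twist":0},
    {"dp":[0,0,0.9],"twist":0},
    {"dp":[0,0,0.7],"twist":0},
    {"dp":[0,0,0.4],"twist":0},
    {"dp":[0,0,0.2],"twist":0},
    {"dp":[0,0,0.05],"twist":0},
    {"dp":[0,0,0],"twist":0},
    {"dp":[0,0,0],"twist":0}
  ]
}}

```text
time_s: 34.55
ee_pos: [0.6149, 0.001, 0.0485]
eef_rot: [3.142, 0.002, 3.042]
force: [-0.3, -0.2, -0.7]
grip_width: 0.0378
grip_force: 0.0
```

Call:
{"method": "step_arm", "body": {
  "deltas": [
    {"dp":[0,0,0],"twist":0},
    {"dp":[0,0,0],"twist":0},
    {"dp":[0,0,0],"twist":0},
    {"dp":[0,0,0],"twist":0},
    {"dp":[0,0,0],"twist":0},
    {"dp":[0,0,0],"twist":0}
  ],
  "gripper": -1,
  "squeeze": 20
}}

```text
time_s: 35.15
ee_pos: [0.6144, 0.0009, 0.0475]
eef_rot: [3.142, 0.0, 3.042]
force: [-0.2, 0.7, 2.3]
grip_width: 0.0116
grip_force: 20.0
```

```bash
python3 plan.py ".6145 .0005 .30 3.0416" ".4831 .3643 .30 3.4636" ".4831 .3643 .044 3.4636"
```

```text
t 35.15 at [0.6144 0.0009 0.0475] [3.1415 0.0002 3.0421] w 0.01163459523647767 F [-0.16    0.6752  2.3226]
.6145 .0005 .30 3.0416 twist 0.01 shift [-0.0032 -0.0091 -6.3126] n 7 per row [-0.0005 -0.0013 -0.9018]
.4831 .3643 .30 3.4636 twist -6.04 shift [ 0.2379  9.6671 -0.    ] n 10 per row [ 0.0238  0.9667 -0.    ]
.4831 .3643 .044 3.4636 twist -0.0 shift [-0.   0.   6.4] n 7 per row [-0.      0.      0.9143]
```

Call:
{"method": "step_arm", "body": {
  "deltas": [
    {"dp":[0,0,-0.4],"twist":0},
    {"dp":[0,0,-0.6],"twist":0},
    {"dp":[0,0,-0.8],"twist":0},
    {"dp":[0,0,-0.9],"twist":0},
    {"dp":[0,0,-0.9],"twist":0},
    {"dp":[0,0,-0.9],"twist":0},
    {"dp":[0,0,-0.9],"twist":-1},
    {"dp":[0,0,-0.9],"twist":-1},
    {"dp":[0,0,0],"twist":-1},
    {"dp":[0,0,0],"twist":-1},
    {"dp":[0,0,0],"twist":-1},
    {"dp":[0,0,0],"twist":-1}
  ]
}}

```text
time_s: 36.35
ee_pos: [0.6142, 0.0008, 0.299]
eef_rot: [3.141, -0.001, -2.819]
force: [0.2, -0.0, -1.3]
grip_width: 0.0118
grip_force: 20.0
```

Call:
{"method": "step_arm", "body": {
  "deltas": [
    {"dp":[0.02,0.6,0],"twist":-0.04},
    {"dp":[0.02,0.8,0],"twist":0},
    {"dp":[0.02,0.9,0],"twist":0},
    {"dp":[0.02,0.9,0],"twist":0},
    {"dp":[0.02,0.9,0],"twist":0},
    {"dp":[0.02,0.9,0],"twist":0},
    {"dp":[0.02,0.9,0],"twist":0},
    {"dp":[0.02,0.9,0],"twist":0},
    {"dp":[0.02,0.9,0],"twist":0},
    {"dp":[0.02,0.8,0],"twist":0},
    {"dp":[0.02,0.7,0],"twist":0},
    {"dp":[0.02,0.47,0],"twist":0}
  ]
}}

```text
time_s: 37.55
ee_pos: [0.4819, 0.3663, 0.2989]
eef_rot: [-3.141, -0.001, -2.818]
force: [0.1, 0.9, -1.1]
grip_width: 0.0121
grip_force: 20.0
```

Call:
{"method": "step_arm", "body": {
  "deltas": [
    {"dp":[0,0,0],"twist":0},
    {"dp":[0,0,0.7],"twist":0},
    {"dp":[0,0,0.9],"twist":0},
    {"dp":[0,0,0.9],"twist":0},
    {"dp":[0,0,0.8],"twist":0},
    {"dp":[0,0,0.6],"twist":0},
    {"dp":[0,0,0],"twist":0},
    {"dp":[0,0,0],"twist":0},
    {"dp":[0,0,0],"twist":0}
  ]
}}

```text
time_s: 38.45
ee_pos: [0.4836, 0.3649, 0.1452]
eef_rot: [3.141, 0.002, -2.82]
force: [0.6, 0.2, -0.5]
grip_width: 0.0117
grip_force: 20.0
```

```bash
python3 plan.py ".4831 .3643 .10 3.4636" ".4831 .3643 .044 3.4636"
```

```text
t 38.45 at [0.4836 0.3649 0.1452] [ 3.141   0.0024 -2.8197] w 0.011708859781074468 F [ 0.6132  0.1549 -0.5372]
.4831 .3643 .10 3.4636 twist -0.0 shift [ 0.0167 -0.0092  1.1297] n 2 per row [ 0.0083 -0.0046  0.5649]
.4831 .3643 .044 3.4636 twist -0.0 shift [-0.   0.   1.4] n 2 per row [-0.   0.   0.7]
```

Call:
{"method": "step_arm", "body": {
  "deltas": [
    {"dp":[0.02,-0.01,0.5],"twist":0},
    {"dp":[0,0,0.5],"twist":0},
    {"dp":[0,0,0.2],"twist":0},
    {"dp":[0,0,0.2],"twist":0},
    {"dp":[0,0,0.2],"twist":0},
    {"dp":[0,0,0.15],"twist":0},
    {"dp":[0,0,0],"twist":0}
  ]
}}

```text
time_s: 39.15
ee_pos: [0.482, 0.364, 0.0729]
eef_rot: [-3.141, -0.001, -2.819]
force: [-0.5, 0.1, -0.6]
grip_width: 0.0118
grip_force: 20.0
```

Call:
{"method": "step_arm", "body": {
  "deltas": [
    {"dp":[0,0,0.2],"twist":0},
    {"dp":[0,0,0.2],"twist":0},
    {"dp":[0,0,0.15],"twist":0},
    {"dp":[0,0,0.1],"twist":0},
    {"dp":[0,0,0.05],"twist":0},
    {"dp":[0,0,0],"twist":0},
    {"dp":[0,0,0],"twist":0}
  ]
}}

```text
time_s: 39.85
ee_pos: [0.4823, 0.3642, 0.0456]
eef_rot: [3.142, 0.0, -2.819]
force: [-0.0, -0.5, -0.2]
grip_width: 0.0117
grip_force: 20.0
```

Now the last 2 mm, then release, rise and return for the second module.

Call:
{"method": "step_arm", "body": {
  "deltas": [
    {"dp":[0,0,0.05],"twist":0},
    {"dp":[0,0,0],"twist":0},
    {"dp":[0,0,0],"twist":0}
  ]
}}

```text
time_s: 40.15
ee_pos: [0.4823, 0.3642, 0.0435]
eef_rot: [3.141, 0.0, -2.819]
force: [0.4, -0.2, -0.1]
grip_width: 0.0117
grip_force: 20.0
```

Call:
{"method": "step_arm", "body": {
  "deltas": [
    {"dp":[0,0,0],"twist":0},
    {"dp":[0,0,0],"twist":0},
    {"dp":[0,0,0],"twist":0},
    {"dp":[0,0,0],"twist":0},
    {"dp":[0,0,-0.4],"twist":0},
    {"dp":[0,0,-0.7],"twist":0},
    {"dp":[0,0,-0.8],"twist":0},
    {"dp":[0,0,-0.9],"twist":0},
    {"dp":[0,0,-0.9],"twist":0},
    {"dp":[0,0,-0.9],"twist":0},
    {"dp":[0,0,-0.9],"twist":0},
    {"dp":[0,0,-0.8],"twist":0}
  ],
  "gripper": -0.15
}}

```text
time_s: 41.35
ee_pos: [0.4821, 0.364, 0.2974]
eef_rot: [3.141, 0.001, -2.819]
force: [0.1, -0.1, -0.6]
grip_width: 0.0399
grip_force: 0.0
```

```bash
python3 plan.py ".4831 .3643 .30 3.4636" ".6095 -.0490 .30 3.4636" ".6095 -.049 .047 3.0416"
```

```text
t 41.35 at [0.4821 0.364  0.2974] [ 3.1413  0.001  -2.8194] w 0.039902328901487344 F [ 0.1288 -0.0887 -0.5616]
.4831 .3643 .30 3.4636 twist 0.0 shift [-0.0262 -0.0021 -0.0649] n 1 per row [-0.0262 -0.0021 -0.0649]
.6095 -.0490 .30 3.4636 twist -0.0 shift [  0.2724 -10.8015  -0.    ] n 11 per row [ 0.0248 -0.982  -0.    ]
.6095 -.049 .047 3.0416 twist 6.04 shift [0.    0.    6.325] n 7 per row [0.     0.     0.9036]
```

Call:
{"method": "step_arm", "body": {
  "deltas": [
    {"dp":[0,-0.7,0],"twist":0},
    {"dp":[0.02,-0.9,0],"twist":0},
    {"dp":[0.02,-0.95,0],"twist":0},
    {"dp":[0.02,-0.95,0],"twist":0},
    {"dp":[0.02,-0.95,0],"twist":0},
    {"dp":[0.02,-0.95,0],"twist":0},
    {"dp":[0.02,-0.95,0],"twist":0},
    {"dp":[0.02,-0.95,0],"twist":0},
    {"dp":[0.02,-0.95,0],"twist":0},
    {"dp":[0.02,-0.95,0],"twist":0},
    {"dp":[0.03,-0.9,0],"twist":0},
    {"dp":[0.03,-0.7,0],"twist":0}
  ]
}}

```text
time_s: 42.55
ee_pos: [0.6101, -0.0508, 0.2952]
eef_rot: [3.142, -0.0, -2.82]
force: [0.4, 0.4, -0.3]
grip_width: 0.04
grip_force: 0.0
```

Call:
{"method": "step_arm", "body": {
  "deltas": [
    {"dp":[0,0,0],"twist":1},
    {"dp":[0,0,0],"twist":1},
    {"dp":[0,0,0],"twist":1},
    {"dp":[0,0,0],"twist":1},
    {"dp":[0,0,0],"twist":1},
    {"dp":[0,0,0],"twist":1},
    {"dp":[0,0,0.6],"twist":0.04},
    {"dp":[0,0,0.9],"twist":0},
    {"dp":[0,0,0.9],"twist":0},
    {"dp":[0,0,0.6],"twist":0},
    {"dp":[0,0,0],"twist":0},
    {"dp":[0,0,0],"twist":0}
  ]
}}

```text
time_s: 43.75
ee_pos: [0.6102, -0.0487, 0.1764]
eef_rot: [-3.142, 0.001, 3.042]
force: [0.6, 0.1, 1.1]
grip_width: 0.0397
grip_force: 0.0
```

```bash
python3 plan.py ".6095 -.049 .047 3.0416"
```

```text
t 43.75 at [ 0.6102 -0.0487  0.1764] [-3.1415  0.0007  3.0421] w 0.03969742354644252 F [0.5502 0.0529 1.1204]
.6095 -.049 .047 3.0416 twist 0.01 shift [ 0.016  -0.0082  3.2345] n 4 per row [ 0.004  -0.002   0.8086]
```

Call:
{"method": "step_arm", "body": {
  "deltas": [
    {"dp":[0.01,-0.01,0.6],"twist":0},
    {"dp":[0,0,0.8],"twist":0},
    {"dp":[0,0,0.8],"twist":0},
    {"dp":[0,0,0.6],"twist":0},
    {"dp":[0,0,0.3],"twist":0},
    {"dp":[0,0,0.12],"twist":0},
    {"dp":[0,0,0],"twist":0},
    {"dp":[0,0,0],"twist":0}
  ]
}}

```text
time_s: 44.55
ee_pos: [0.6103, -0.0491, 0.0481]
eef_rot: [-3.141, 0.002, 3.042]
force: [-0.0, -0.9, -0.4]
grip_width: 0.0399
grip_force: 0.0
```

Call:
{"method": "step_arm", "body": {
  "deltas": [
    {"dp":[0,0,0],"twist":0},
    {"dp":[0,0,0],"twist":0},
    {"dp":[0,0,0],"twist":0},
    {"dp":[0,0,0],"twist":0},
    {"dp":[0,0,0],"twist":0},
    {"dp":[0,0,0],"twist":0}
  ],
  "gripper": -1,
  "squeeze": 20
}}

```text
time_s: 45.15
ee_pos: [0.6095, -0.0491, 0.0467]
eef_rot: [-3.142, 0.0, 3.042]
force: [0.1, -0.5, 1.8]
grip_width: 0.0117
grip_force: 20.0
```

```bash
python3 plan.py ".6095 -.049 .30 3.0416" ".5142 .2695 .30 3.4636" ".5142 .2695 .10 3.4636"
```

```text
t 45.15 at [ 0.6095 -0.0491  0.0467] [-3.1415  0.0003  3.0421] w 0.01170087983176204 F [ 0.0913 -0.4519  1.8374]
.6095 -.049 .30 3.0416 twist 0.01 shift [ 0.0009  0.0025 -6.3314] n 7 per row [ 0.0001  0.0004 -0.9045]
.5142 .2695 .30 3.4636 twist -6.04 shift [-0.2599  8.3072 -0.    ] n 9 per row [-0.0289  0.923  -0.    ]
.5142 .2695 .10 3.4636 twist -0.0 shift [-0.  0.  5.] n 5 per row [-0.  0.  1.]
```

Slot 0 of rack_out would put the gripper body near the lever grip, so I'll use the middle slot.

Call:
{"method": "step_arm", "body": {
  "deltas": [
    {"dp":[0,0,-0.4],"twist":0},
    {"dp":[0,0,-0.6],"twist":0},
    {"dp":[0,0,-0.8],"twist":0},
    {"dp":[0,0,-0.9],"twist":0},
    {"dp":[0,0,-0.9],"twist":0},
    {"dp":[0,0,-0.9],"twist":0},
    {"dp":[0,0,-0.9],"twist":-1},
    {"dp":[0,0,-0.9],"twist":-1},
    {"dp":[0,0,0],"twist":-1},
    {"dp":[0,0,0],"twist":-1},
    {"dp":[0,0,0],"twist":-1},
    {"dp":[0,0,0],"twist":-1}
  ]
}}

```text
time_s: 46.35
ee_pos: [0.6093, -0.049, 0.2982]
eef_rot: [3.141, -0.001, -2.819]
force: [-0.2, -0.5, -2.2]
grip_width: 0.0117
grip_force: 20.0
```

```bash
python3 plan.py ".4985 .3169 .30 3.4636" ".4985 .3169 .09 3.4636"
python3 - <<'E'
from h import *
t,d,T=snap('top'); 
r=reg(T,(.43,.33,.09),(.54,.40,.13)); print('rail',T[r].mean(0),rect(T[r][:,:2]))
E
```

```text
t 46.35 at [ 0.6093 -0.049   0.2982] [ 3.1413 -0.0006 -2.8194] w 0.011697350293954576 F [-0.1899 -0.4597 -2.1665]
.4985 .3169 .30 3.4636 twist 0.0 shift [-0.2669  9.5553 -0.0451] n 10 per row [-0.0267  0.9555 -0.0045]
.4985 .3169 .09 3.4636 twist -0.0 shift [-0.    0.    5.25] n 6 per row [-0.     0.     0.875]
rail [0.4842 0.3635 0.1059] (array([0.485 , 0.3641]), (0.06946700066328049, 0.011824674904346466), 19.247678756713867)
```

Call:
{"method": "step_arm", "body": {
  "deltas": [
    {"dp":[-0.02,0.6,0],"twist":0},
    {"dp":[-0.02,0.8,0],"twist":0},
    {"dp":[-0.02,0.9,0],"twist":0},
    {"dp":[-0.02,0.9,0],"twist":0},
    {"dp":[-0.02,0.9,0],"twist":0},
    {"dp":[-0.02,0.9,0],"twist":0},
    {"dp":[-0.02,0.9,0],"twist":0},
    {"dp":[-0.02,0.9,0],"twist":0},
    {"dp":[-0.02,0.9,0],"twist":0},
    {"dp":[-0.02,0.9,0],"twist":0},
    {"dp":[-0.03,0.6,0],"twist":0},
    {"dp":[-0.03,0.35,0],"twist":0}
  ]
}}

```text
time_s: 47.6
ee_pos: [0.4986, 0.3185, 0.2982]
eef_rot: [3.142, -0.001, -2.822]
force: [-0.3, 0.1, -0.8]
grip_width: 0.0118
grip_force: 20.0
```

Call:
{"method": "step_arm", "body": {
  "deltas": [
    {"dp":[0,0,0],"twist":0},
    {"dp":[0,0,0.7],"twist":0},
    {"dp":[0,0,0.9],"twist":0},
    {"dp":[0,0,0.9],"twist":0},
    {"dp":[0,0,0.8],"twist":0},
    {"dp":[0,0,0.6],"twist":0},
    {"dp":[0,0,0],"twist":0},
    {"dp":[0,0,0],"twist":0},
    {"dp":[0,0,0],"twist":0}
  ]
}}

```text
time_s: 48.5
ee_pos: [0.5003, 0.3168, 0.1444]
eef_rot: [3.141, 0.003, -2.823]
force: [-0.5, 0.1, -1.0]
grip_width: 0.0114
grip_force: 20.0
```

```bash
python3 plan.py ".4985 .3169 .10 3.4636" ".4985 .3169 .043 3.4636"
```

```text
t 48.5 at [0.5003 0.3168 0.1444] [ 3.1412  0.0026 -2.8229] w 0.011402995404054673 F [-0.5293  0.0706 -0.9663]
.4985 .3169 .10 3.4636 twist -0.05 shift [0.0414 0.0171 1.1107] n 2 per row [0.0207 0.0085 0.5554]
.4985 .3169 .043 3.4636 twist -0.0 shift [-0.     0.     1.425] n 2 per row [-0.      0.      0.7125]
```

Call:
{"method": "step_arm", "body": {
  "deltas": [
    {"dp":[0.03,0.02,0.5],"twist":-0.05},
    {"dp":[0,0,0.5],"twist":0},
    {"dp":[0,0,0.2],"twist":0},
    {"dp":[0,0,0.2],"twist":0},
    {"dp":[0,0,0.2],"twist":0},
    {"dp":[0,0,0.15],"twist":0},
    {"dp":[0,0,0],"twist":0}
  ]
}}

```text
time_s: 49.2
ee_pos: [0.4978, 0.3172, 0.0721]
eef_rot: [-3.141, -0.001, -2.819]
force: [-0.4, -0.3, -1.3]
grip_width: 0.0121
grip_force: 20.0
```

Call:
{"method": "step_arm", "body": {
  "deltas": [
    {"dp":[0,0,0.2],"twist":0},
    {"dp":[0,0,0.2],"twist":0},
    {"dp":[0,0,0.15],"twist":0},
    {"dp":[0,0,0.1],"twist":0},
    {"dp":[0,0,0.05],"twist":0},
    {"dp":[0,0,0],"twist":0},
    {"dp":[0,0,0],"twist":0}
  ]
}}

```text
time_s: 49.9
ee_pos: [0.4981, 0.3173, 0.0448]
eef_rot: [3.142, 0.0, -2.819]
force: [-0.7, -0.6, -0.9]
grip_width: 0.0117
grip_force: 20.0
```

Call:
{"method": "step_arm", "body": {
  "deltas": [
    {"dp":[0,0,0.05],"twist":0},
    {"dp":[0,0,0],"twist":0},
    {"dp":[0,0,0],"twist":0}
  ]
}}

```text
time_s: 50.2
ee_pos: [0.4981, 0.3174, 0.0428]
eef_rot: [3.141, 0.001, -2.819]
force: [0.5, -0.1, 0.7]
grip_width: 0.0122
grip_force: 20.0
```

Call:
{"method": "step_arm", "body": {
  "deltas": [
    {"dp":[0,0,0],"twist":0},
    {"dp":[0,0,0],"twist":0},
    {"dp":[0,0,0],"twist":0},
    {"dp":[0,0,0],"twist":0},
    {"dp":[0,0,-0.4],"twist":0},
    {"dp":[0,0,-0.7],"twist":0},
    {"dp":[0,0,-0.8],"twist":0},
    {"dp":[0,0,-0.9],"twist":0},
    {"dp":[0,0,-0.9],"twist":0},
    {"dp":[0.8,0.4,0],"twist":0},
    {"dp":[0.9,0.7,0],"twist":0},
    {"dp":[0.9,0.7,0],"twist":0}
  ],
  "gripper": -0.2
}}

```text
time_s: 51.4
ee_pos: [0.3751, 0.3525, 0.1906]
eef_rot: [3.141, 0.0, -2.82]
force: [0.2, 1.2, 0.6]
grip_width: 0.0379
grip_force: 0.0
```

Call:
{"method": "step_arm", "body": {
  "deltas": [
    {"dp":[0.9,0.7,0],"twist":0},
    {"dp":[0.9,0.7,0],"twist":0},
    {"dp":[0.9,0.7,0],"twist":0},
    {"dp":[0.4,0.3,0],"twist":0},
    {"dp":[0,0,0],"twist":0},
    {"dp":[0,0,0],"twist":0}
  ]
}}

```text
time_s: 52.0
ee_pos: [0.2287, 0.4043, 0.1907]
eef_rot: [3.142, 0.0, -2.818]
force: [0.2, 0.2, 0.3]
grip_width: 0.0378
grip_force: 0.0
```

```bash
python3 plan.py
python3 - <<'E'
from h import *
t,d,T=snap('top')
for lo,hi in(((.43,.345,.085),(.54,.41,.13)),((.43,.29,.085),(.57,.342,.13))):
  r=reg(T,lo,hi); print('rail',T[r].mean(0),rect(T[r][:,:2]))
r=reg(T,(.33,-.15,.04),(.55,.09,.075)); r=cv2.morphologyEx(r.astype(np.uint8),cv2.MORPH_OPEN,np.ones((3,3)))>0; print('carton',T[r].mean(0),rect(T[r][:,:2]))
for l in('jar','meter','tape'):
  m=ctrl.cut_out('top',l)[0]; print(l,m['conf'],np.nanmedian(T[m['pixels']],0))
cv2.imwrite('pics/e1.png',cv2.resize(t[110:240,130:330,::-1],(800,520),interpolation=cv2.INTER_CUBIC))
E
```

```text
t 52.0 at [0.2287 0.4043 0.1907] [ 3.1415  0.0004 -2.8179] w 0.03780434551548195 F [0.2051 0.2239 0.2706]
rail [0.4835 0.3631 0.1056] (array([0.4846, 0.3636]), (0.06783254444599152, 0.013208901509642601), 19.58667755126953)
rail [0.5001 0.3161 0.1063] (array([0.5007, 0.3172]), (0.06573507934808731, 0.012353294529020786), 19.067214965820312)
carton [ 0.4366 -0.0211  0.0577] (array([ 0.438 , -0.0212]), (0.05997927114367485, 0.09285752475261688), 76.91117858886719)
jar 0.56 [0.407  0.1301 0.0582]
meter 0.77 [0.6957 0.2538 0.0335]
tape 0.56 [ 0.6676 -0.2618  0.022 ]
```

View pics/e1.png

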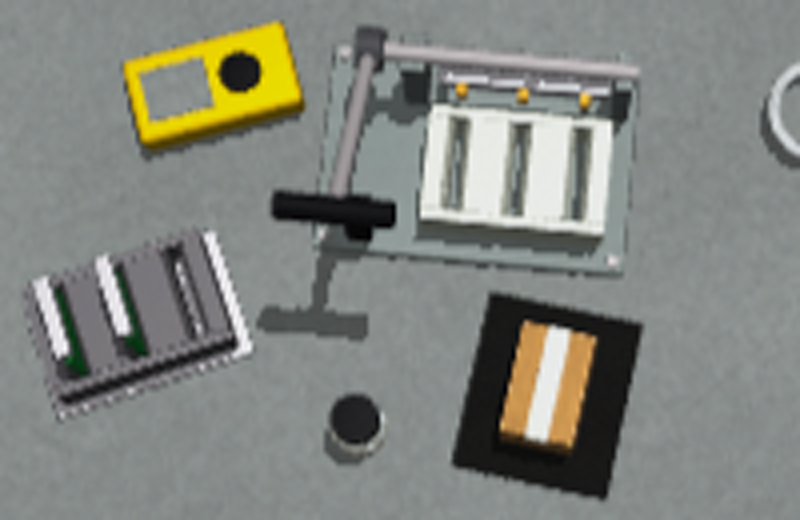

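Both modules stand fully down in rack_out at (60,320) and (120,305). The carton is centred on the mat at (547,385), the lever is up, and the meter, jar and tape haven't moved. Handing in.

```bash
python3 -c "
from station import ctrl; print(ctrl.hand_in())"
```

```text
the job is handed in; nothing more can be done
None
```

The job is handed in with no score reported: the carton lies centred on the mat, both modules (only two were present) stood in the fixture for a full lever stroke to its stop and back up, and they now stand fully down in rack_out.

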